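# Assemble a bayonet filter column and prime its pump

## Task

Take the red dust cover off the receiver and put it in the pink basket, then build the filter column: set every filter stage that is there on the receiver, one on top of the other in any order, each locked by its quarter turn clockwise to the stop so that the red marks line up, and lock the grey pump head on top in the same way. When the whole column is locked, press the black plunger right down to its stop and let it come up again. Leave the column standing locked, and do not push the timer, the marker pen or the swab jar about.

Things in the scene. Friction and masses are not known exactly. Their poses are not given: they have to be found in the camera images.
- receiver: Aluminium base fixed to the worktop: 88 mm foot, 52 mm column up to a shoulder 40 mm above its origin (centre of the underside, z up), a neck on top. Neck: 28 mm diameter, 14 mm high, bevelled, with two lugs to +x and -x (39 mm over both, 12 mm wide, 7 to 12 mm above the shoulder). Red marks on the flank at +x and -x. A hose barb points to +x, 46 mm from the axis, 22 mm up.
- receiver_top (a point): Centre of the receiver's shoulder: the origin of the part locked onto it rests here. How parts lock: set the skirt over the lugs with its x axis turned 80 deg (1.40 rad) counter-clockwise, seen from above, from that of the part below (or 180 deg from that); lower it onto the shoulder; turn it 80 deg clockwise to the stop, where the x axes are parallel (either way round).
- stage_white: White filter stage, 0.12 kg, may be absent: 52 mm round body, shoulder 40 mm above its origin (centre of the underside, z up), on it a neck with lugs exactly like the receiver's. Flat grip faces on +y and -y, 55 mm apart, 24 mm wide, from bottom to shoulder. Red marks on the flanks at +x and -x; a yellow dot on each grip face shows where a red mark of the next part points when it is set on.
- stage_white_top (a point): Centre of the white stage's shoulder: the origin of the part locked onto it rests here. Skirt under every stage and the head: 16 mm deep, inner flanges 5 mm thick with 32 mm bore and two entry gaps for the lugs (about 7 deg and 1.5 mm to spare). Set on in a wrong direction it stays 12 mm too high. It turns freely, 2 mm of play; unturned it is not held.
- stage_blue: Blue filter stage, like the white one in all but colour; may be absent. Origin: centre of the underside, z up.
- stage_blue_top (a point): Centre of the blue stage's shoulder: the origin of the part locked onto it rests here.
- stage_green: Green filter stage, like the white one in all but colour; may be absent. Origin: centre of the underside, z up.
- stage_green_top (a point): Centre of the green stage's shoulder: the origin of the part locked onto it rests here.
- pump_head: Grey pump head, 0.18 kg: 52 mm round body, 40 mm high, with skirt, flat grip faces and red marks as on the stages, a 30 mm steel collar (40 to 46 mm up) and the black plunger on top (its top 66 mm up). Origin: centre of the underside, z up. It locks like a stage and goes on last; nothing fits on it.
- plunger (a joint): Travel of the pump head's spring plunger in m: 0 up, 0.010 pressed down to its stop. The spring takes 3 N to start and 8 N at the stop and pushes it up again.
- plunger_top (a point): Centre of the top of the black mushroom-shaped plunger head (25 mm diameter); it sinks with the plunger.
- dust_cover: Red dust cover, 40 g, at the start loosely over the receiver's neck (just lifts off): a 53 mm cap, 20 mm high, with a round grip knob on top (18 mm diameter, 20 to 40 mm above the origin). Origin: centre of the underside, z up.
- basket: Pink open instrument basket, 130 mm (its x) by 190 mm (its y), walls 48 mm high and 3 mm thick, floor 3 mm above its origin (centre of the underside). It is loose, 0.7 kg.
- timer: White bench timer, 58x72x18 mm, a bystander. Origin: centre of the underside.
- marker_pen: Black marker pen, 131 mm long (its y), a bystander. Origin: centre of the underside.
- swab_jar: Jar of swabs with a broad ivory lid, 82 mm wide and 133 mm high, a bystander. Origin: centre of the underside.
Not all that is in view belongs to the job. Of the things shaped like the stage_green, the green one is meant.

How it is judged:
On the way, in this order (a step that is already met when the one before it is completed fails the run):
1. every filter stage present and the pump head are locked in one column on the receiver (((horizontal distance between stage_white and receiver_top below 0.005 m and z of stage_white in the frame of receiver_top between -0.003 and 0.003 m and angle between the x axis of stage_white and the x axis of receiver, either way round below 0.17 rad) or (horizontal distance between stage_white and stage_blue_top below 0.005 m and z of stage_white in the frame of stage_blue_top between -0.003 and 0.003 m and angle between the x axis of stage_white and the x axis of stage_blue, either way round below 0.17 rad) or (horizontal distance between stage_white and stage_green_top below 0.005 m and z of stage_white in the frame of stage_green_top between -0.003 and 0.003 m and angle between the x axis of stage_white and the x axis of stage_green, either way round below 0.17 rad)) and ((horizontal distance between stage_blue and receiver_top below 0.005 m and z of stage_blue in the frame of receiver_top between -0.003 and 0.003 m and angle between the x axis of stage_blue and the x axis of receiver, either way round below 0.17 rad) or (horizontal distance between stage_blue and stage_white_top below 0.005 m and z of stage_blue in the frame of stage_white_top between -0.003 and 0.003 m and angle between the x axis of stage_blue and the x axis of stage_white, either way round below 0.17 rad) or (horizontal distance between stage_blue and stage_green_top below 0.005 m and z of stage_blue in the frame of stage_green_top between -0.003 and 0.003 m and angle between the x axis of stage_blue and the x axis of stage_green, either way round below 0.17 rad)) and ((horizontal distance between stage_green and receiver_top below 0.005 m and z of stage_green in the frame of receiver_top between -0.003 and 0.003 m and angle between the x axis of stage_green and the x axis of receiver, either way round below 0.17 rad) or (horizontal distance between stage_green and stage_white_top below 0.005 m and z of stage_green in the frame of stage_white_top between -0.003 and 0.003 m and angle between the x axis of stage_green and the x axis of stage_white, either way round below 0.17 rad) or (horizontal distance between stage_green and stage_blue_top below 0.005 m and z of stage_green in the frame of stage_blue_top between -0.003 and 0.003 m and angle between the x axis of stage_green and the x axis of stage_blue, either way round below 0.17 rad)) and ((horizontal distance between pump_head and stage_white_top below 0.005 m and z of pump_head in the frame of stage_white_top between -0.003 and 0.003 m and angle between the x axis of pump_head and the x axis of stage_white, either way round below 0.17 rad) or (horizontal distance between pump_head and stage_blue_top below 0.005 m and z of pump_head in the frame of stage_blue_top between -0.003 and 0.003 m and angle between the x axis of pump_head and the x axis of stage_blue, either way round below 0.17 rad) or (horizontal distance between pump_head and stage_green_top below 0.005 m and z of pump_head in the frame of stage_green_top between -0.003 and 0.003 m and angle between the x axis of pump_head and the x axis of stage_green, either way round below 0.17 rad)) and angle between each of stage_white, stage_blue, stage_green, pump_head's own z axis and vertical below 0.08 rad), for 0.2 s.
2. with the column locked, the plunger is pressed down to its stop (all of step 1 and value of joint plunger above 0.0088 m), for 0.1 s.
At the end, for the whole second after the job is handed in: All stages present and the pump head locked in one column on the receiver (centres within 5 mm, height within 3 mm, x axes parallel within 0.17 rad, upright within 0.08 rad), plunger up again within 2 mm, dust cover in the basket, all at rest (under 0.02 m/s) (all of step 1 and x of dust_cover in the frame of basket between -0.06 and 0.062 m and y of dust_cover in the frame of basket between -0.091 and 0.091 m and z of dust_cover in the frame of basket below 0.045 m and linear speed of each of stage_white, stage_blue, stage_green, pump_head, dust_cover below 0.02 m/s and value of joint plunger below 0.002 m); the robot touches nothing.
It fails at once if the timer is pushed more than 4 cm (distance of timer from where it was at the start of the episode above 0.04 m).
It fails at once if the marker pen is pushed more than 4 cm (distance of marker_pen from where it was at the start of the episode above 0.04 m).
It fails at once if the swab jar is pushed more than 4 cm (distance of swab_jar from where it was at the start of the episode above 0.04 m).
Of stage_white, stage_blue, stage_green only 2 to 3 are there at a start; the rules pass over those that are not, and their reading is None.
At some moment in a run one of stage_white, stage_blue, stage_green, pump_head may be knocked a few centimetres aside while the robot is not near it.
It also fails if it takes over 210 s, if anything falls off the work surface, if the arm or the gripper's body presses on something with over 40 N, if the wrist force passes 120 N, or if a joint passes its speed limit or range.

## Robot

A 6-joint arm with a two-finger parallel gripper is mounted at the origin on a cart in front of the work surface, level with it; the furniture and walls round the work are solid. World frame = base frame: x ahead of the robot, y to its left, z up, the work surface at z = 0. Lengths are in m, angles in rad, forces in N, time in s.
With the tool pointing down it reaches from about 0.375 to 0.925 m from the base axis. Payload 5.7 kg.
Tool frame: the origin (TCP) lies on the centre line of the jaws, within the pads' length; the fingertips stand 22 mm ahead of it and the grasp point (between the pads) lies 3 mm ahead of it; x points along the fingers, y is the direction in which the jaws open and shut, and the axes are right-handed (so a half turn about x gives the same grasp; the last joint's range is limited). The gripper opens to 85 mm and grips with 20 to 120 N. Pads are 22 mm wide; open, the fingers measure 114 mm over their backs; the gripper's body (76 mm by 85 mm) begins 54 mm behind the grasp point. The pads swing forward as they close: fully open they stand 13 mm farther back than shut.
Start: joints at [-1.258, 0.359, 1.51, -0, 1.272, -0.115], TCP at [0.249, -0.546, 0.253] pointing down, gripper open.
Joint ranges: [-2.97, 2.97], [-1.01, 2.36], [0.21, 2.38], [-0.96, 4.11], [0.2, 2.71], [-2.98, 2.98]. Speed limits (rad/s): [2.39, 2.39, 3.14, 3.14, 3.14, 3.14].

## Interface

Orientations are given as [roll, pitch, yaw] about the fixed x, y, z axes, in that order (R = Rz(yaw) Ry(pitch) Rx(roll)).
In Python, from station import bot gives the robot as it stands.
- The arm moves only by the tool arm_command, never from a script. Its argument "deltas" is a list that holds one entry, the list of rows, each a list of 7 numbers: the turn, a rotation vector about the tool's x, y, z in units of 6 degrees (1.0 is 6 degrees), then the shift along the tool's x, y, z in units of 30 mm (1.0 is 30 mm), then the finger opening in mm, from 0 to 85.4. A call has 1 to 10 rows; each row is the pose to reach, as a shift and turn from the pose commanded when the call began, along the tool's axes at that moment; what a row does not reach only later rows make up. A row lasts 1/10 s, in which the tool goes at most 50 mm and 8.59 degrees, less where a joint would pass 70% of its speed; a pose out of reach is approached as far as the arm can. A call with a gripper value outside its range is refused whole. The fingers move at their own pace and stop on an object; the grip force is fixed at half the most. Time passes only in rows, so rows that repeat a pose let the fingers close. It gives the time, the measured TCP pose, the force and the opening at its end, in the units of the state.
- bot.get_state(): the state, without advancing time (a new reading comes with each control period).
- bot.camera(name): name is "scene" or "side" or "wrist"; returns the picture (420x560x3 uint8, red, green, blue); there is no depth.
- bot.calibration(name): a dict with "fx", "fy", "cx", "cy" (pixels), "distortion" ([k1, k2, p1, p2, k3] as OpenCV has them; the pictures are not rectified), "rvec" (rotation vector, rad) and "tvec" (3), from world to camera coordinates, as OpenCV has them. Camera axes: x right, y down, z forward; pixel columns grow to the right and rows downward; lengths in m; the calibration is good to about 2 mm. A picture is of the moment at which its call begins: read the wrist's pose just before it. calibration takes no time and is no camera call; for the wrist camera it gives the pose at the moment of the call.
- bot.hand_in(): hands the job in, once; it reports no verdict.
The state is a dict: "clock": time; "q": joint angles; "dq": joint speeds; "joint_torque": joint torques, N m; "position": TCP position; "ee_rot": TCP orientation; "wrist_force": force on the tool from outside, world axes, zero at the start; "ft_torque": the same for the moment, N m; "opening": opening from 0.0 (shut) to 1.0 (fully open).
Only numpy, scipy, OpenCV 4.12 (cv2) and the standard library are available. Lean on these libraries where they do the work, as an engineer would, in place of code of your own. Each camera call takes 0.05 s, during which the arm holds its last target.

## Working session

There is one attempt and no reset: what is moved stays moved. The work goes in short steps, Python scripts to look and compute and a tool call to move; the robot and the scene stay as the last step left them, time stands still between calls to the robot, and variables do not carry over. Pictures are saved under pics/ and viewed, and the job is handed in when it is done.

Besides the shell and the picture viewer there is one more tool, called after ">>>" by a JSON object that holds its "api" and its "payload". arm_command: Moves the arm, as the interface text tells. Its arguments: {"type":"object","properties":{"deltas":{"type":"array","items":{"type":"array","items":{"type":"array","items":{"type":"number"}}}}},"required":["deltas"]}

```bash
ls; mkdir -p pics
python3 - <<'E'
from station import bot
import cv2
print(bot.get_state())
for n in ("scene","side","wrist"):
    print(n,bot.calibration(n))
    im=bot.camera(n); cv2.imwrite(f"pics/{n}0.png",im[:,:,::-1])
E
```

```text
pics
{'clock': 0.0, 'q': array([-1.25809791e+00,  3.59526105e-01,  1.51145273e+00,  4.00844176e-05,
        1.27250461e+00, -1.15101370e-01]), 'dq': array([ 0.00236307, -0.0017377 ,  0.00095259, -0.00310481,  0.00023201,
        0.00097688]), 'joint_torque': array([ 2.01458235e-03, -5.27608073e+01, -2.78617448e+01,  3.21408988e-04,
        1.30913960e-02,  2.29241402e-05]), 'position': array([ 0.24872498, -0.54530303,  0.25243327]), 'ee_rot': array([-1.70614673,  1.56890515,  1.86323389]), 'wrist_force': array([-0.20339932, -0.42176341,  0.47996271]), 'ft_torque': array([ 0.00798228, -0.04133889,  0.02997077]), 'opening': 1.0011670924246385}
scene {'fx': 498.41450870414695, 'fy': 498.41450870414695, 'cx': 275.5050797103066, 'cy': 209.40482452277942, 'distortion': array([-0.18098539,  0.        ,  0.        ,  0.        ,  0.        ]), 'rvec': array([ 1.02902564, -2.55318388,  0.90688585]), 'tvec': array([0.40963471, 0.35156696, 1.13513127])}
side {'fx': 485.4875107583087, 'fy': 485.4875107583087, 'cx': 280.9059130153995, 'cy': 211.3283606164375, 'distortion': array([-0.04413506,  0.        ,  0.        ,  0.        ,  0.        ]), 'rvec': array([ 2.32875545,  1.41010158, -0.35774433]), 'tvec': array([-0.26725455, -0.42784124,  1.4888695 ])}
wrist {'fx': 320.5289990131928, 'fy': 320.5289990131928, 'cx': 279.87263388905416, 'cy': 207.458110799974, 'distortion': array([-0.06060262,  0.        ,  0.        ,  0.        ,  0.        ]), 'rvec': array([-2.44536382,  1.57189395,  0.2164094 ]), 'tvec': array([-0.59822305, -0.03542577,  0.37887954])}
```

View pics/scene0.png

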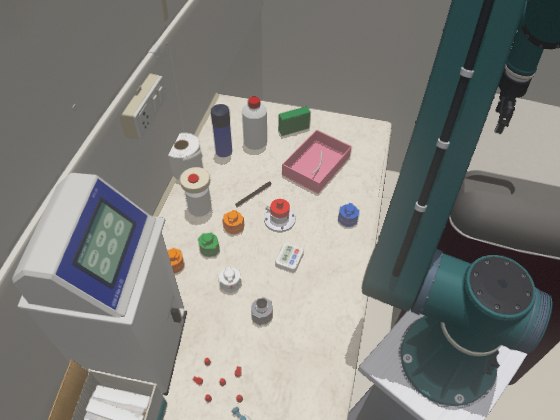

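View pics/side0.png

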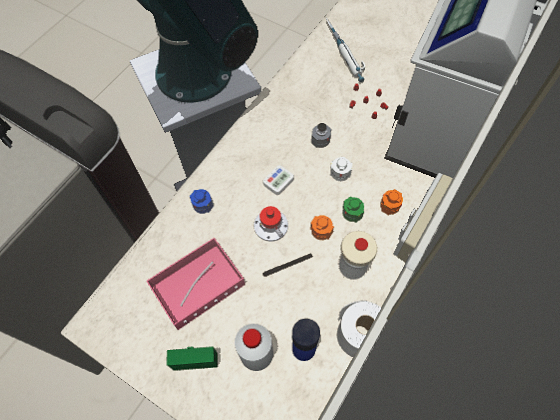

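View pics/wrist0.png

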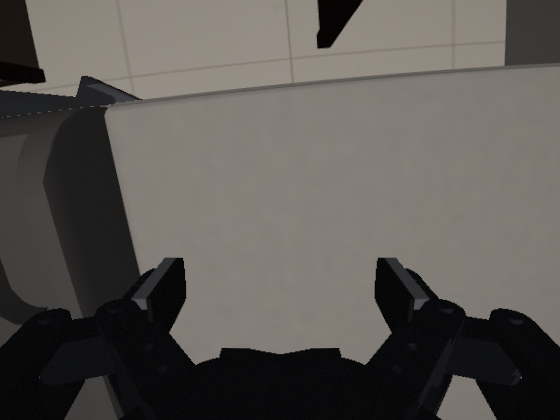

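```bash
cat > h.py <<'E'
import numpy as np, cv2
from scipy.spatial.transform import Rotation as Rn
from station import bot
def R_of(e): return Rn.from_euler('xyz',e).as_matrix()
def ray(cal,uv):
    K=np.array([[cal['fx'],0,cal['cx']],[0,cal['fy'],cal['cy']],[0,0,1]])
    p=cv2.undistortPoints(np.array([[uv]],float),K,cal['distortion'])[0,0]
    R=cv2.Rodrigues(cal['rvec'])[0]; o=-R.T@cal['tvec']; d=R.T@np.array([p[0],p[1],1]); return o,d/np.linalg.norm(d)
def onz(cal,uv,z):
    o,d=ray(cal,uv); return o+d*(z-o[2])/d[2]
def proj(cal,P):
    K=np.array([[cal['fx'],0,cal['cx']],[0,cal['fy'],cal['cy']],[0,0,1]])
    return cv2.projectPoints(np.atleast_2d(np.array(P,float)),cal['rvec'],cal['tvec'],K,cal['distortion'])[0][:,0]
def tri(c1,u1,c2,u2):
    o1,d1=ray(c1,u1);o2,d2=ray(c2,u2)
    A=np.array([d1,-d2]).T; s=np.linalg.lstsq(A,o2-o1,rcond=None)[0]
    a=o1+s[0]*d1;b=o2+s[1]*d2; return (a+b)/2,np.linalg.norm(a-b)
def snap(n,f,crop=None,s=1):
    cal=bot.calibration(n); im=bot.camera(n)[:,:,::-1].copy()
    v=im
    if crop: x0,y0,x1,y1=crop; v=im[y0:y1,x0:x1]
    if s!=1: v=cv2.resize(v,None,fx=s,fy=s,interpolation=cv2.INTER_CUBIC)
    cv2.imwrite('pics/'+f,v); return cal,im
def psi_now(st=None):
    st=st or bot.get_state(); R=R_of(st['ee_rot']); return np.degrees(np.arctan2(R[1,1],R[0,1]))
def go(tcp,psi,st=None):
    """delta row (turn/6deg, shift/30mm) from measured pose to tool down, jaw axis at psi deg (mod 180 nearest)"""
    st=st or bot.get_state(); R=R_of(st['ee_rot'])
    p=np.radians(psi); y=np.array([np.cos(p),np.sin(p),0]); x=np.array([0,0,-1.]); T=np.array([x,y,np.cross(x,y)]).T
    rv=Rn.from_matrix(R.T@T).as_rotvec(degrees=True)/6
    sh=R.T@(np.array(tcp)-st['position'])/0.03
    print('t',round(float(st['clock']),2),'psi',round(psi_now(st),1),'pos',st['position'].round(4),'f',st['wrist_force'].round(1),'open',round(float(st['opening'])*85.4,1),'q6',round(st['q'][5],2))
    print('row',rv.round(2).tolist(),sh.round(3).tolist())
E
python3 - <<'E'
from h import *
s=cv2.imread('pics/scene0.png'); d=cv2.imread('pics/side0.png')
cv2.imwrite('pics/s_z.png',cv2.resize(s[160:340,150:370],None,fx=3.3,fy=3.3,interpolation=cv2.INTER_CUBIC))
cv2.imwrite('pics/d_z.png',cv2.resize(d[110:290,180:420],None,fx=3.3,fy=3.3,interpolation=cv2.INTER_CUBIC))
print(R_of(bot.get_state()['ee_rot']).round(3))
E
```

```text
[[-0.     0.415 -0.91 ]
 [ 0.001 -0.91  -0.415]
 [-1.    -0.001 -0.   ]]
```

View pics/s_z.png

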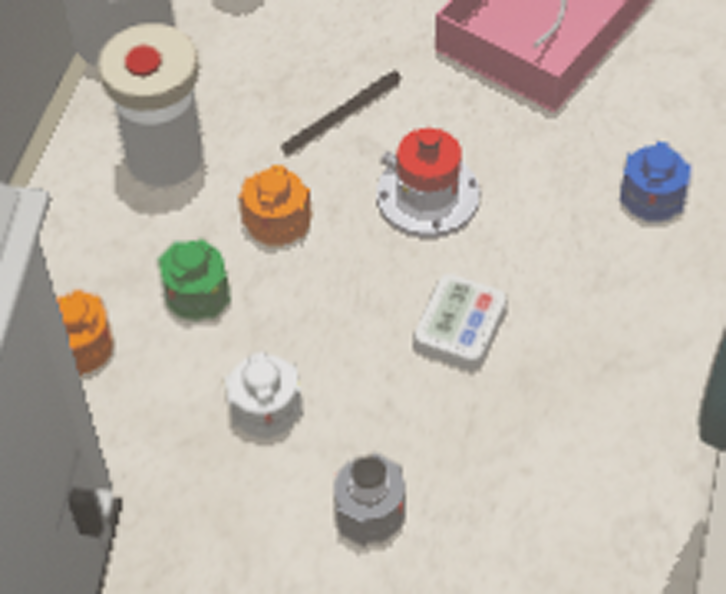

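View pics/d_z.png

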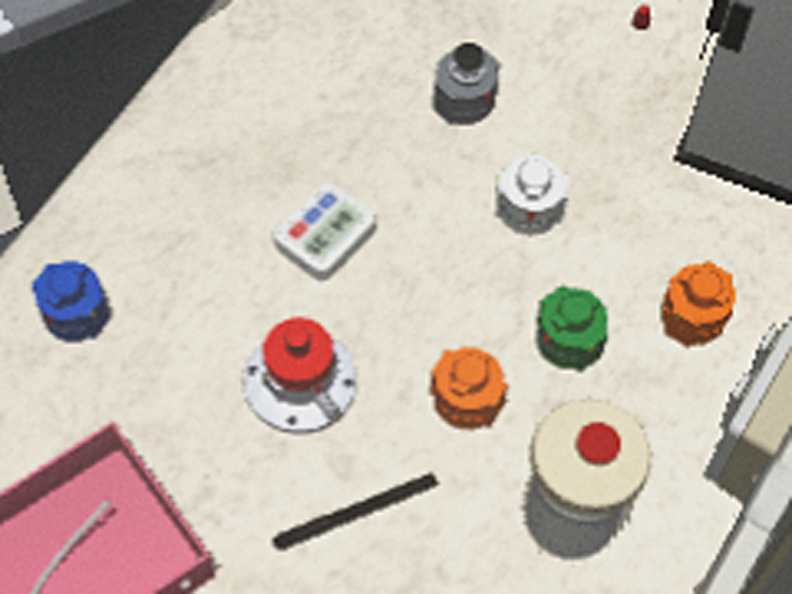

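Run:
```python
from h import *
cs=bot.calibration('scene');cd=bot.calibration('side')
P=dict(blue=((659,154),(67,281)),green=((192,258),(577,304)),white=((262,370),(536,171)),pump=((370,465),(468,50)),knob=((430,138),(298,332)),orange1=((275,184),(471,366)),orange2=((78,305),(706,280)))
for k,(a,b) in P.items():
    a=(a[0]/3.3+150,a[1]/3.3+160); b=(b[0]/3.3+180,b[1]/3.3+110)
    p,e=tri(cs,a,cd,b); print(k,p.round(4),round(e,4), 'r',round(np.hypot(p[0],p[1]),3))
z={'jar':((195,178),.133),'timer':((290,258),.018),'pen1':((237,204),.01),'pen2':((270,185),.01)}
for k,(u,h) in z.items(): print(k,onz(cs,u,h).round(3))
for u in [(319,133),(351,155),(318,187),(283,163)]: print('basket rim',onz(cs,u,0.048).round(3))
for u in [(213,241),(244,281),(180,326),(148,281)]: print('basket side',onz(cd,u,0.048).round(3))
```

```text
blue [ 0.439  -0.157   0.0534] 0.0018 r 0.466
green [0.6383 0.1796 0.0507] 0.0008 r 0.663
white [0.5218 0.2124 0.0533] 0.0006 r 0.563
pump [0.4022 0.2181 0.0671] 0.0002 r 0.457
knob [ 0.5732 -0.024   0.077 ] 0.0001 r 0.574
orange1 [0.6459 0.0827 0.0497] 0.0007 r 0.651
orange2 [0.667  0.2741 0.055 ] 0.005 r 0.721
jar [0.76  0.108 0.133]
timer [0.458 0.06  0.018]
pen1 [0.694 0.026 0.01 ]
pen2 [ 0.677 -0.091  0.01 ]
basket rim [ 0.695 -0.329  0.048]
basket rim [ 0.563 -0.323  0.048]
basket rim [ 0.55  -0.156  0.048]
basket rim [ 0.686 -0.155  0.048]
basket side [ 0.568 -0.179  0.048]
basket side [ 0.695 -0.156  0.048]
basket side [ 0.724 -0.329  0.048]
basket side [ 0.591 -0.356  0.048]
```

Run:
```python
from h import *
go([0.56,-0.024,0.26],-2)
```

```text
t 0.15 psi -65.5 pos [ 0.2487 -0.5455  0.2526] f [-0.2 -0.6 -0.5] open 85.3 q6 -0.12
row [-10.58, -0.01, 0.01] [-0.226, -11.511, -16.652]
```

>>> {"api": "arm_command", "payload": {"deltas": [[[-5, 0, 0, -0.2, -5.5, -8, 85], [-10.6, 0, 0, -0.22, -11.5, -16.65, 85], [-10.6, 0, 0, -0.22, -11.5, -16.65, 85], [-10.6, 0, 0, -0.22, -11.5, -16.65, 85], [-10.6, 0, 0, -0.22, -11.5, -16.65, 85], [-10.6, 0, 0, -0.22, -11.5, -16.65, 85], [-10.6, 0, 0, -0.22, -11.5, -16.65, 85], [-10.6, 0, 0, -0.22, -11.5, -16.65, 85], [-10.6, 0, 0, -0.22, -11.5, -16.65, 85], [-10.6, 0, 0, -0.22, -11.5, -16.65, 85]]]}}

```text
clock: 1.15
position: [0.5059, -0.1147, 0.2588]
ee_rot: [0.178, 1.571, -1.426]
wrist_force: [-0.5, -1.1, -0.1]
opening: 0.997
```

Run:
```python
from h import *
go([0.56,-0.024,0.26],-2)
c,im=snap('wrist','w1.png')
```

```text
t 1.15 psi -1.9 pos [ 0.5059 -0.1147  0.2588] f [-0.5 -1.1 -0.1] open 85.2 q6 -0.32
row [0.02, 0.0, -0.0] [-0.039, 1.702, -3.082]
```

View pics/w1.png

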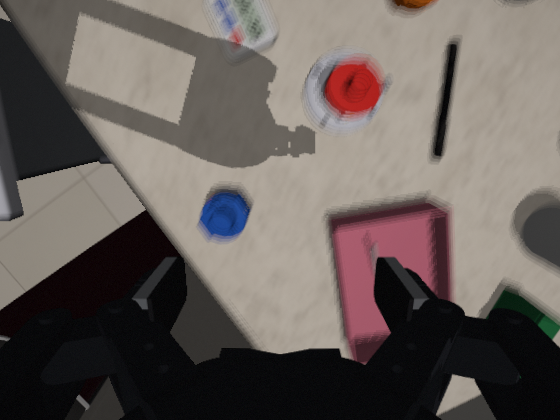

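>>> {"api": "arm_command", "payload": {"deltas": [[[0, 0, 0, 0, 1.7, -3.1, 85], [0, 0, 0, 0, 1.7, -3.1, 85], [0, 0, 0, 0, 1.7, -3.1, 85], [0, 0, 0, 0, 1.7, -3.1, 85], [0, 0, 0, 0, 1.7, -3.1, 85], [0, 0, 0, 0, 1.7, -3.1, 85]]]}}

```text
clock: 1.8
position: [0.5585, -0.0268, 0.2587]
ee_rot: [-1.269, 1.57, -2.874]
wrist_force: [-0.3, 0.6, 0.7]
opening: 0.997
```

Run:
```python
from h import *
go([0.573,-0.024,0.26],-2)
c,im=snap('wrist','w2.png')
for k,p in dict(knob=[0.573,-.024,.08],green=[.638,.18,.054],white=[.522,.212,.054],pump=[.402,.218,.066]).items(): print(k,proj(c,p).round(0))
```

```text
t 1.8 psi -2.0 pos [ 0.5585 -0.0268  0.2587] f [-0.3  0.6  0.7] open 85.2 q6 -0.14
row [0.0, 0.0, 0.01] [-0.045, 0.479, -0.11]
knob [[296. 189.]]
green [[361. -41.]]
white [[230. -75.]]
pump [[ 92. -78.]]
```

View pics/w2.png

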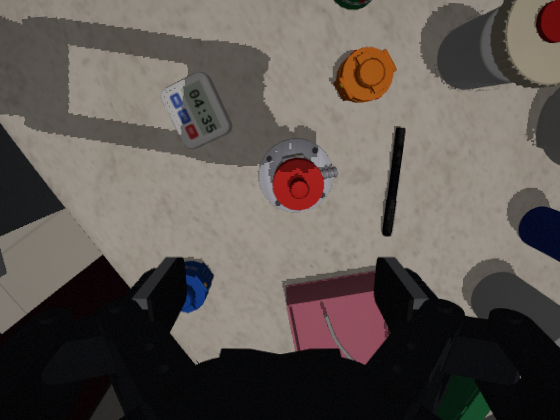

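Run:
```python
from h import *
c=bot.calibration('wrist')
k=onz(c,(299,187),.08); f=onz(c,(296,175),0.003); b=onz(c,(335,172),.022)
print(k,f,b,np.degrees(np.arctan2(*(b-k)[[1,0]])))
go([k[0],k[1],0.085],-2)
```

```text
[ 0.57616077 -0.02224414  0.08      ] [ 0.57692007 -0.02390421  0.003     ] [ 0.62008669 -0.01865713  0.022     ] 4.668434268283021
t 1.85 psi -2.0 pos [ 0.5587 -0.0269  0.2588] f [ 0.7 -0.2 -0.5] open 85.1 q6 -0.14
row [0.0, 0.0, 0.0] [5.793, 0.581, -0.175]
```

>>> {"api": "arm_command", "payload": {"deltas": [[[0, 0, 0, 2, 0.57, -0.14, 50], [0, 0, 0, 4, 0.57, -0.14, 50], [0, 0, 0, 5, 0.57, -0.14, 50], [0, 0, 0, 5.5, 0.57, -0.14, 50], [0, 0, 0, 5.8, 0.57, -0.14, 50], [0, 0, 0, 5.8, 0.57, -0.14, 30], [0, 0, 0, 5.8, 0.57, -0.14, 0], [0, 0, 0, 5.8, 0.57, -0.14, 0], [0, 0, 0, 5.8, 0.57, -0.14, 0], [0, 0, 0, 5.8, 0.57, -0.14, 0]]]}}

```text
clock: 2.85
position: [0.5779, -0.0222, 0.0865]
ee_rot: [1.377, 1.567, -0.227]
wrist_force: [-0.5, -0.7, 7.5]
opening: 0.179
```

Run:
```python
from h import *
st=bot.get_state()
go([0.576,-0.023,0.16],-2,st)
go([0.60,-0.15,0.16],-2,st)
```

```text
t 2.85 psi -1.9 pos [ 0.5779 -0.0222  0.0865] f [-0.5 -0.7  7.5] open 15.3 q6 -0.12
row [0.02, 0.01, -0.03] [-2.449, -0.055, 0.032]
t 2.85 psi -1.9 pos [ 0.5779 -0.0222  0.0865] f [-0.5 -0.7  7.5] open 15.3 q6 -0.12
row [0.02, 0.01, -0.03] [-2.443, 0.883, 4.236]
```

>>> {"api": "arm_command", "payload": {"deltas": [[[0, 0, 0, -1, 0, 0, 0], [0, 0, 0, -2.5, 0, 0, 0], [0, 0, 0, -4, 0.3, 1, 0], [0, 0, 0, -4, 0.9, 2.5, 0], [0, 0, 0, -4, 1.2, 4, 0], [0, 0, 0, -4, 1.2, 5, 0], [0, 0, 0, -4, 1.2, 5, 0], [0, 0, 0, -4, 1.2, 5, 0]]]}}

```text
clock: 3.65
position: [0.6074, -0.1732, 0.205]
ee_rot: [3.108, 1.57, 1.503]
wrist_force: [0.1, 0.6, 0.2]
opening: 0.178
```

Run:
```python
from h import *
c,im=snap('wrist','w3.png')
snap('scene','s3.png',(180,100,400,280),3.3)
go([0.625,-0.24,0.2],-2)
```

```text
t 3.75 psi -1.9 pos [ 0.6073 -0.1718  0.2049] f [ 0.6 -0.6 -0.6] open 15.3 q6 -0.35
row [0.02, -0.01, 0.0] [0.16, 0.663, 2.253]
```

View pics/w3.png

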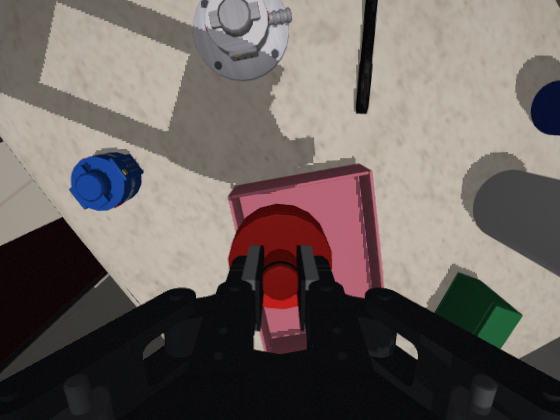

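View pics/s3.png

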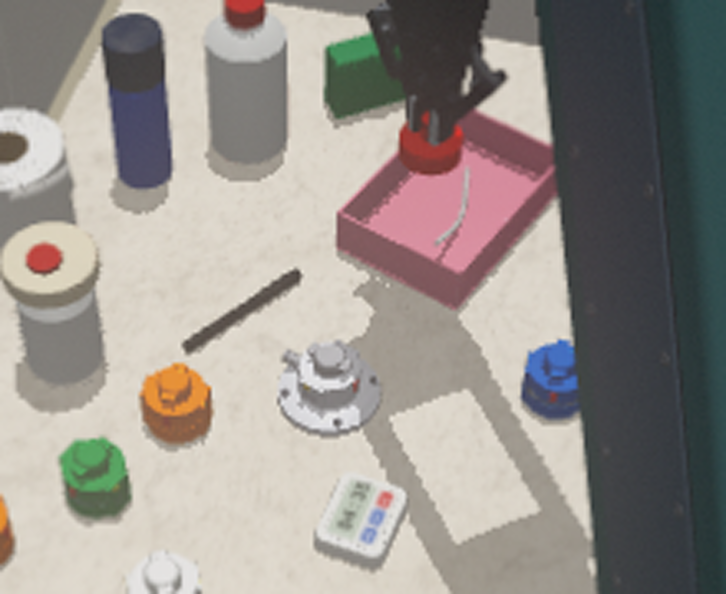

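Run:
```python
from h import *
c=bot.calibration('wrist')
a=onz(c,(232,196),.048);b=onz(c,(369,170),.048);print(a,b,np.linalg.norm(b-a))
x=(b-a)/np.linalg.norm(b-a); n=np.array([x[1],-x[0],0]); m=(a+b)/2+n*.095; print('centre',m,'yaw',np.degrees(np.arctan2(x[1],x[0])))
st=bot.get_state()
go([m[0]+.01,m[1],0.074],-2,st)
```

```text
[ 0.56384868 -0.16859622  0.048     ] [ 0.68527889 -0.14905177  0.048     ] 0.1229930157095441
centre [ 0.63965995 -0.25261688  0.048     ] yaw 9.14345815209133
t 3.75 psi -1.9 pos [ 0.6073 -0.1718  0.2049] f [ 0.6 -0.6 -0.6] open 15.3 q6 -0.35
row [0.02, -0.01, 0.0] [4.359, 1.501, 2.65]
```

>>> {"api": "arm_command", "payload": {"deltas": [[[0, 0, 0, 0, 0.7, 1.3, 0], [0, 0, 0, 0, 1.1, 2.6, 0], [0, 0, 0, 2, 1.1, 2.65, 0], [0, 0, 0, 3.5, 1.1, 2.65, 0], [0, 0, 0, 4.4, 1.1, 2.65, 0], [0, 0, 0, 4.8, 1.1, 2.65, 0], [0, 0, 0, 4.8, 1.1, 2.65, 0], [0, 0, 0, 4.8, 1.1, 2.65, 45], [0, 0, 0, 4.8, 1.1, 2.65, 45], [0, 0, 0, 4.8, 1.1, 2.65, 45]]]}}

```text
clock: 4.75
position: [0.6395, -0.254, 0.0632]
ee_rot: [1.152, 1.567, -0.452]
wrist_force: [0.3, 0.5, -0.9]
opening: 0.529
```

Run:
```python
from h import *
go([0.64,-0.25,0.2],-2)
```

```text
t 4.75 psi -1.9 pos [ 0.6395 -0.254   0.0632] f [ 0.3  0.5 -0.9] open 45.2 q6 -0.45
row [0.02, 0.01, -0.03] [-4.561, 0.029, -0.126]
```

>>> {"api": "arm_command", "payload": {"deltas": [[[0, 0, 0, -1.5, 0, 0, 60], [0, 0, 0, -3, 0, 0, 60], [0, 0, 0, -4.6, -0.3, -1.5, 60], [0, 0, 0, -4.6, -0.8, -3, 60], [0, 0, 0, -4.6, -1.4, -4.6, 60], [0, 0, 0, -4.6, -2, -6.2, 60], [0, 0, 0, -4.6, -2.2, -7.2, 60], [0, 0, 0, -4.6, -2.2, -7.2, 60], [0, 0, 0, -4.6, -2.2, -7.2, 60], [0, 0, 0, -4.6, -2.2, -7.2, 60]]]}}

```text
clock: 5.75
position: [0.5801, -0.0364, 0.1997]
ee_rot: [1.231, 1.569, -0.373]
wrist_force: [-0.1, -1.4, -0.7]
opening: 0.705
```

Run:
```python
from h import *
c,im=snap('wrist','w4.png')
snap('scene','s4.png',(180,100,400,280),3.3)
go([0.64,-0.25,0.2],-2)
```

```text
t 5.85 psi -2.0 pos [ 0.5799 -0.0368  0.1992] f [-0.1  0.3 -0.3] open 59.9 q6 -0.15
row [0.0, 0.0, -0.01] [-0.022, 2.247, 7.034]
```

View pics/w4.png

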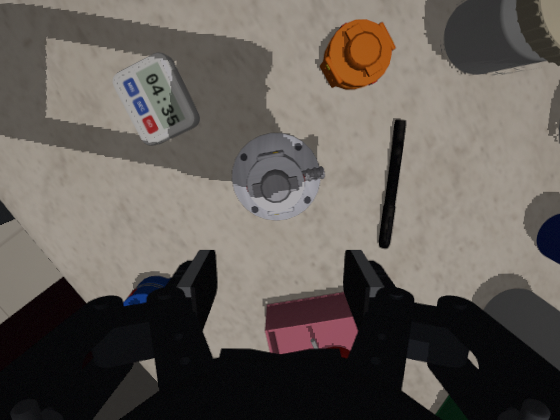

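View pics/s4.png

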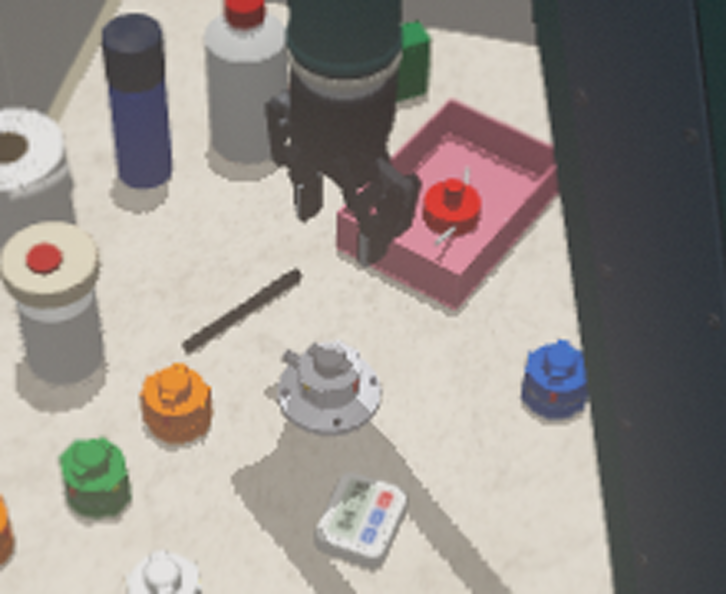

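```bash
cat > fit.py <<'E'
from h import *
from scipy.optimize import minimize
def circ(r,z,n=72):
    t=np.linspace(0,2*np.pi,n,endpoint=False); return np.c_[r*np.cos(t),r*np.sin(t),np.full(n,z)]
def seg(a,b,n=12): 
    t=np.linspace(0,1,n)[:,None]; return np.array(a)*(1-t)+np.array(b)*t
def model(kind):
    L=[]
    if kind=='recv': L+=[circ(.044,.0)*0+circ(.044,.006)] ; L[0][:,2]=.004
    if kind!='pump':
        L.append(circ(.014,.054,48) if 0 else circ(.014,.054,48))
        for s in (1,-1):
            L+=[seg([s*.0195,-.006,.052],[s*.0195,.006,.052]),seg([s*.013,.006,.052],[s*.0195,.006,.052]),seg([s*.013,-.006,.052],[s*.0195,-.006,.052])]
    else:
        L+=[circ(.0125,.066,48),circ(.015,.046,48)]
    if kind=='recv': L.append(circ(.026,.04))
    else:
        x=.012
        h=np.sqrt(.026**2-x**2)
        for s in (1,-1):
            L.append(seg([-.012,s*.0275,.04],[.012,s*.0275,.04],24))
            L.append(seg([s*.012,.0233,.04],[s*.012,.0275,.04],5));L.append(seg([s*.012,-.0233,.04],[s*.012,-.0275,.04],5))
        t=np.radians(np.linspace(-60,60,30))
        for s in (1,-1): L.append(np.c_[s*.026*np.cos(t),.026*np.sin(t),np.full(30,.04)])
    return L
def world(L,p,z0):
    c,s=np.cos(p[2]),np.sin(p[2]); R=np.array([[c,-s,0],[s,c,0],[0,0,1]])
    return [l@R.T+[p[0],p[1],z0] for l in L]
def grad(im,sig):
    g=np.zeros(im.shape[:2])
    b=cv2.GaussianBlur(im.astype(np.float32),(0,0),sig)
    for k in range(3):
        g=np.maximum(g,np.hypot(cv2.Sobel(b[:,:,k],cv2.CV_32F,1,0),cv2.Sobel(b[:,:,k],cv2.CV_32F,0,1)))
    return np.minimum(g,np.percentile(g,98)).astype(np.float32)
def fit(cal,im,kind,x,y,yaw,z0=0.,verbose=True,yaws=None):
    L=model(kind); best=None
    gs=[grad(im,s) for s in (2.,1.)]
    def cost(p,g):
        uv=proj(cal,np.vstack(world(L,p*np.array([1e-3,1e-3,1e-2]),z0))).astype(np.float32)
        v=cv2.remap(g,uv[:,0].reshape(-1,1),uv[:,1].reshape(-1,1),cv2.INTER_LINEAR)
        return -float(v.mean())
    for dyaw in (yaws if yaws is not None else [0]):
        p=np.array([x*1e3,y*1e3,np.radians(yaw+dyaw)*100])
        for g in gs:
            r=minimize(cost,p,args=(g,),method='Nelder-Mead',options=dict(initial_simplex=p+np.array([[0,0,0],[4,0,0],[0,4,0],[0,0,12]]),xatol=.05,fatol=.01)); p=r.x
        if best is None or r.fun<best[0]: best=(r.fun,p)
    p=best[1]*np.array([1e-3,1e-3,1e-2])
    if verbose: print(kind,'xy',p[:2].round(4),'yaw',round(np.degrees(p[2]),1),'score',round(best[0],1))
    return p
def overlay(cal,im,items,f,crop,s=4):
    x0,y0,x1,y1=crop
    v=cv2.resize(im[y0:y1,x0:x1],None,fx=s,fy=s,interpolation=cv2.INTER_CUBIC)
    for kind,p,z0 in items:
        for l in world(model(kind),p,z0):
            for u in proj(cal,l): cv2.circle(v,(int((u[0]-x0+.5)*s),int((u[1]-y0+.5)*s)),1,(0,255,255),-1)
    cv2.imwrite('pics/'+f,v)
E
python3 - <<'E'
from fit import *
cal=bot.calibration('wrist'); im=cv2.imread('pics/w4.png')
p=fit(cal,im,'recv',.577,-.024,6)
overlay(cal,im,[('recv',p,0)],'o4.png',(215,115,345,235),5)
E
```

```text
recv xy [ 0.5758 -0.024 ] yaw 9.6 score -86.9
```

View pics/o4.png

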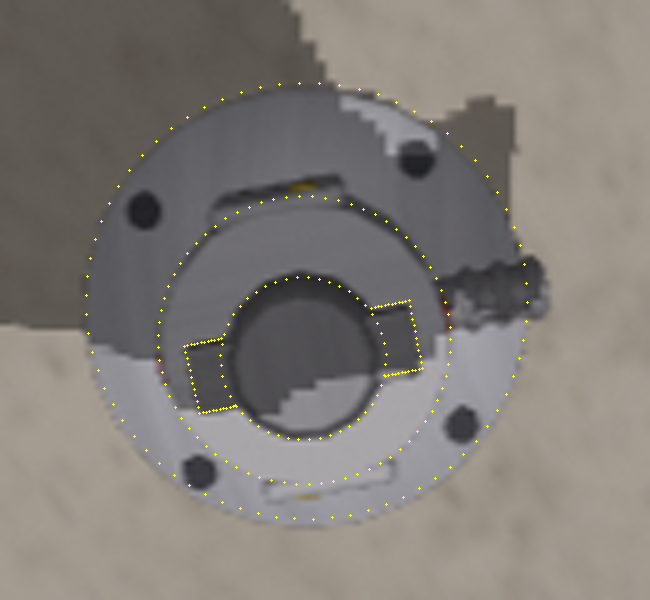

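Run:
```python
from h import *
go([0.445,-0.18,0.2],-2)
```

```text
t 5.85 psi -2.0 pos [ 0.5799 -0.0368  0.1992] f [-0.1  0.3 -0.3] open 59.9 q6 -0.15
row [0.0, 0.0, -0.01] [-0.03, -4.329, 4.926]
```

>>> {"api": "arm_command", "payload": {"deltas": [[[0, 0, 0, 0, -1, 1.1, 75], [0, 0, 0, 0, -2, 2.3, 75], [0, 0, 0, 0, -3.2, 3.7, 75], [0, 0, 0, 0, -4.3, 4.9, 75], [0, 0, 0, 0, -4.3, 4.9, 75], [0, 0, 0, 0, -4.3, 4.9, 75], [0, 0, 0, 0, -4.3, 4.9, 75], [0, 0, 0, 0, -4.3, 4.9, 75]]]}}

```text
clock: 6.65
position: [0.4464, -0.1777, 0.1988]
ee_rot: [1.931, 1.57, 0.329]
wrist_force: [0.1, -0.1, 0.2]
opening: 0.877
```

Run:
```python
from fit import *
cal,im=snap('wrist','w5.png')
p=fit(cal,im,'stage',.439,-.157,0,yaws=range(0,180,20))
overlay(cal,im,[('stage',p,0)],'o5.png',(200,100,350,260),4)
go([0.445,-0.18,0.2],-2)
```

```text
stage xy [ 0.4379 -0.1554] yaw -60.7 score -147.1
t 6.7 psi -1.8 pos [ 0.4464 -0.1775  0.1988] f [-0.3  1.3  0.5] open 75.1 q6 -0.49
row [0.03, -0.0, -0.0] [-0.04, -0.044, 0.086]
```

View pics/o5.png

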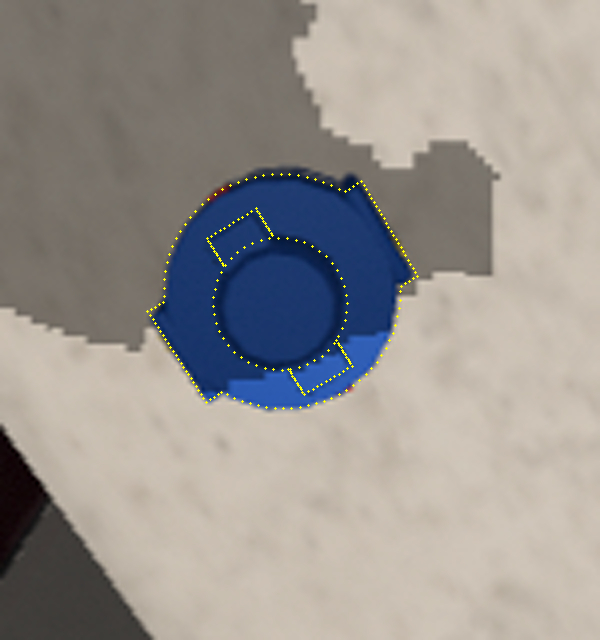

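View pics/w5.png

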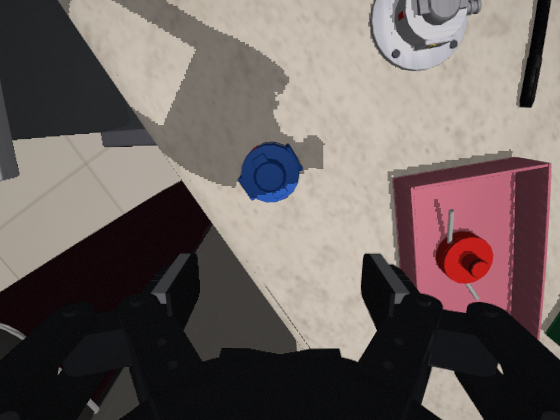

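Run:
```python
from fit import *
print(bot.get_state()['q'])
go([0.438,-0.1555,0.027],29.3)
```

```text
[-5.22558377e-01  2.49997460e-01  1.82923245e+00  4.09800639e-04
  1.06211377e+00 -4.91185200e-01]
t 6.7 psi -1.8 pos [ 0.4464 -0.1775  0.1988] f [-0.3  1.3  0.5] open 75.1 q6 -0.49
row [-5.18, -0.0, -0.0] [5.727, -0.306, -0.722]
```

>>> {"api": "arm_command", "payload": {"deltas": [[[-1.3, 0, 0, 0.5, -0.31, -0.72, 75], [-2.6, 0, 0, 1.5, -0.31, -0.72, 75], [-3.9, 0, 0, 2.5, -0.31, -0.72, 75], [-5.18, 0, 0, 3.2, -0.31, -0.72, 75], [-5.18, 0, 0, 4.2, -0.31, -0.72, 75], [-5.18, 0, 0, 5.1, -0.31, -0.72, 75], [-5.18, 0, 0, 5.7, -0.31, -0.72, 75], [-5.18, 0, 0, 5.73, -0.31, -0.72, 75], [-5.18, 0, 0, 5.73, -0.31, -0.72, 75]]]}}

```text
clock: 7.6
position: [0.4372, -0.1556, 0.0268]
ee_rot: [-2.688, 1.57, 2.535]
wrist_force: [0.1, -0.6, -0.7]
opening: 0.879
```

Run:
```python
from fit import *
go([0.438,-0.1555,0.027],29.3)
snap('wrist','w6.png')
```

```text
t 7.6 psi 29.3 pos [ 0.4372 -0.1556  0.0268] f [ 0.1 -0.6 -0.7] open 75.1 q6 -1.0
row [-0.01, -0.01, 0.0] [-0.008, 0.025, 0.011]
```

View pics/w6.png

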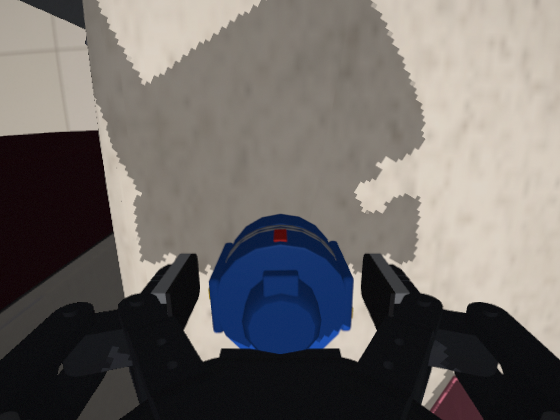

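>>> {"api": "arm_command", "payload": {"deltas": [[[0, 0, 0, 0, 0, 0, 40], [0, 0, 0, 0, 0, 0, 40], [0, 0, 0, 0, 0, 0, 40], [0, 0, 0, 0, 0, 0, 40], [0, 0, 0, 0, 0, 0, 40], [0, 0, 0, -1, 0, 0, 40], [0, 0, 0, -2, 0, 0, 40], [0, 0, 0, -3.3, 0, 0, 40], [0, 0, 0, -4, 0, 0, 40], [0, 0, 0, -4, 0, 0, 40]]]}}

```text
clock: 8.65
position: [0.439, -0.1573, 0.1505]
ee_rot: [0.582, 1.563, -0.48]
wrist_force: [0.8, -0.1, -1.8]
opening: 0.629
```

Run:
```python
from fit import *
go([0.5758,-0.024,0.147],-0.4)
```

```text
t 8.65 psi 29.2 pos [ 0.439  -0.1573  0.1505] f [ 0.8 -0.1 -1.8] open 53.7 q6 -1.0
row [4.93, 0.05, -0.06] [0.133, 6.147, -1.656]
```

>>> {"api": "arm_command", "payload": {"deltas": [[[0.8, 0, 0, 0, 1, -0.3, 40], [1.8, 0, 0, 0, 2.3, -0.6, 40], [2.8, 0, 0, 0, 3.6, -1, 40], [3.9, 0, 0, 0, 4.9, -1.3, 40], [4.93, 0.05, -0.06, 0.1, 6.15, -1.65, 40], [4.93, 0.05, -0.06, 0.1, 6.15, -1.65, 40], [4.93, 0.05, -0.06, 0.1, 6.15, -1.65, 40], [4.93, 0.05, -0.06, 0.1, 6.15, -1.65, 40]]]}}

```text
clock: 9.45
position: [0.5721, -0.0233, 0.1431]
ee_rot: [-1.915, 1.56, 2.791]
wrist_force: [-0.4, -0.1, -1.7]
opening: 0.635
```

Run:
```python
from fit import *
st=bot.get_state()
go([0.5758,-0.024,0.075],-0.4,st)
cal,im=snap('wrist','w7.png')
```

```text
t 9.45 psi -0.3 pos [ 0.5721 -0.0233  0.1431] f [-0.4 -0.1 -1.7] open 54.3 q6 -0.16
row [0.01, -0.03, 0.09] [2.268, 0.146, 0.03]
```

View pics/w7.png

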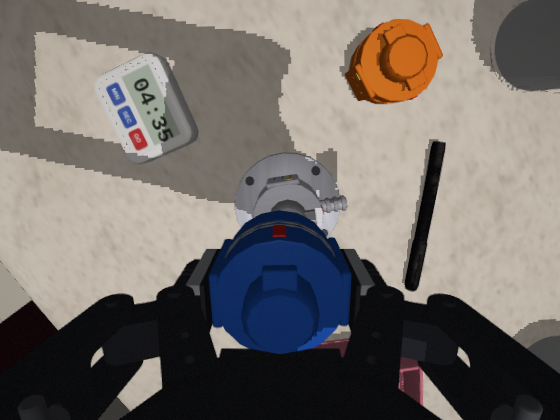

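>>> {"api": "arm_command", "payload": {"deltas": [[[0, 0, 0.05, 0.5, 0.14, 0.03, 40], [0, 0, 0.05, 1.2, 0.14, 0.03, 40], [0, 0, 0.05, 1.2, 0.14, 0.03, 40], [0, 0, 0.05, 1.2, 0.14, 0.03, 40], [0, 0, 0.05, 1.2, 0.14, 0.03, 40]]]}}

```text
clock: 10.0
position: [0.5779, -0.0243, 0.1088]
ee_rot: [-2.843, 1.567, 1.862]
wrist_force: [0.4, -0.7, -1.3]
opening: 0.636
```

Run:
```python
from fit import *
st=bot.get_state()
go([0.5758,-0.024,0.067],-0.4,st)
cal,im=snap('wrist','w8.png')
z0=st['position'][2]-.027
p=fit(cal,im,'stage',.5758,-.024,89.6,z0=z0)
overlay(cal,im,[('stage',p,z0)],'o8.png',(180,180,380,380),3)
```

```text
t 10.0 psi -0.4 pos [ 0.5779 -0.0243  0.1088] f [ 0.4 -0.7 -1.3] open 54.3 q6 -0.16
row [-0.0, -0.03, 0.01] [1.394, -0.07, -0.005]
stage xy [ 0.5766 -0.0218] yaw 88.5 score -83.7
```

View pics/o8.png

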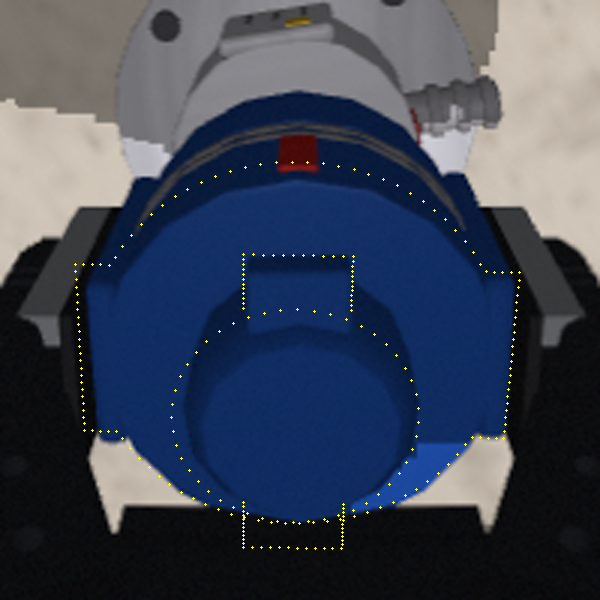

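>>> {"api": "arm_command", "payload": {"deltas": [[[0, 0, 0, 0.3, -0.06, 0, 40], [0, 0, 0, 0.6, -0.06, 0, 40], [0, 0, 0, 0.8, -0.06, 0, 40], [0, 0, 0, 1.0, -0.06, 0, 40], [0, 0, 0, 1.1, -0.06, 0, 40], [0, 0, 0, 1.2, -0.06, 0, 40], [0, 0, 0, 1.3, -0.06, 0, 40], [0, 0, 0, 1.3, -0.06, 0, 40]]]}}

```text
clock: 10.85
position: [0.5759, -0.0236, 0.0687]
ee_rot: [-2.601, 1.567, 2.104]
wrist_force: [0.0, -0.5, -1.9]
opening: 0.636
```

Run:
```python
from fit import *
st=bot.get_state()
go([0.5758,-0.024,0.067],-0.4,st)
```

```text
t 10.85 psi -0.4 pos [ 0.5759 -0.0236  0.0687] f [ 0.  -0.5 -1.9] open 54.3 q6 -0.16
row [0.0, -0.03, 0.02] [0.058, -0.002, 0.014]
```

>>> {"api": "arm_command", "payload": {"deltas": [[[0, 0, 0, 0.08, 0, 0, 40], [1.3, 0, 0, 0.08, 0, 0, 40], [2.6, 0, 0, 0.08, 0, 0, 40], [4, 0, 0, 0.08, 0, 0, 40], [5.4, 0, 0, 0.08, 0, 0, 40], [6.8, 0, 0, 0.08, 0, 0, 40], [8.2, 0, 0, 0.08, 0, 0, 40], [9.5, 0, 0, 0.08, 0, 0, 40], [10.8, 0, 0, 0.08, 0, 0, 40], [12, 0, 0, 0.08, 0, 0, 40]]]}}

```text
clock: 11.85
position: [0.5785, -0.0245, 0.0684]
ee_rot: [-2.94, 1.567, 0.504]
wrist_force: [0.8, -2.2, 7.6]
opening: 0.634
```

Run:
```python
from fit import *
st=bot.get_state()
go([0.5758,-0.024,0.067],-80.4,st); print(st['ft_torque'])
```

```text
t 11.85 psi -72.7 pos [ 0.5785 -0.0245  0.0684] f [ 0.8 -2.2  7.6] open 54.2 q6 1.1
row [1.29, -0.04, 0.01] [0.045, -0.042, 0.08]
[-0.40328145 -0.16503387  0.06536338]
```

>>> {"api": "arm_command", "payload": {"deltas": [[[0.7, 0, 0, 0, 0, 0.04, 40], [1.3, 0, 0, 0, 0, 0.04, 40], [1.5, 0, 0, 0, 0, 0.04, 40], [1.5, 0, 0, 0, 0, 0.04, 40]]]}}

```text
clock: 12.25
position: [0.5775, -0.0249, 0.0684]
ee_rot: [-2.825, 1.567, 0.467]
wrist_force: [0.6, -1.5, 7.4]
opening: 0.633
```

Run:
```python
from fit import *
st=bot.get_state()
go([0.5758,-0.024,0.067],-80.4,st); print(st['ft_torque'])
```

```text
t 12.25 psi -81.4 pos [ 0.5775 -0.0249  0.0684] f [ 0.6 -1.5  7.4] open 54.1 q6 1.25
row [-0.17, -0.04, 0.01] [0.047, -0.037, 0.051]
[-0.4021255  -0.15693368  0.04604761]
```

>>> {"api": "arm_command", "payload": {"deltas": [[[0.3, 0, 0, 0, 0, 0, 40], [0.5, 0, 0, 0, 0, 0, 40], [0.5, 0, 0, 0, 0, 0, 40]]]}}

```text
clock: 12.55
position: [0.5774, -0.0249, 0.0684]
ee_rot: [-2.801, 1.567, 0.439]
wrist_force: [1.5, -1.8, 8.2]
opening: 0.633
```

Run:
```python
from fit import *
st=bot.get_state()
go([0.5758,-0.024,0.067],-80.4,st); print(st['ft_torque'])
```

```text
t 12.55 psi -84.4 pos [ 0.5774 -0.0249  0.0684] f [ 1.5 -1.8  8.2] open 54.0 q6 1.31
row [-0.66, -0.04, 0.01] [0.046, -0.036, 0.052]
[-0.46385146 -0.1432417   0.15888196]
```

>>> {"api": "arm_command", "payload": {"deltas": [[[0, 0, 0, 0, 0, 0, 75], [0, 0, 0, 0, 0, 0, 75], [0, 0, 0, 0, 0, 0, 75], [0, 0, 0, -1, 0, 0, 75], [0, 0, 0, -2.5, 0, 0, 75], [0, 0, 0, -4, 0, 0, 75], [0, 0, 0, -5, 0, 0, 75], [0, 0, 0, -5, 0, 0, 75], [0, 0, 0, -5, 0, 0, 75], [0, 0, 0, -5, 0, 0, 75]]]}}

```text
clock: 13.55
position: [0.5737, -0.0243, 0.215]
ee_rot: [-0.771, 1.564, 2.468]
wrist_force: [-0.2, 0.5, 0.3]
opening: 0.878
```

Run:
```python
from fit import *
cal,im=snap('wrist','w9.png')
p=fit(cal,im,'stage',.5758,-.024,9,z0=.04)
overlay(cal,im,[('stage',p,.04)],'o9.png',(200,100,380,280),3)
go([0.5758,-0.024,0.067],-80.4)
```

```text
stage xy [ 0.5758 -0.0247] yaw 6.6 score -140.5
t 13.6 psi -84.4 pos [ 0.5736 -0.0243  0.2147] f [-1.1  0.8  1. ] open 74.9 q6 1.31
row [-0.67, 0.05, 0.05] [4.924, 0.021, -0.098]
```

View pics/o9.png

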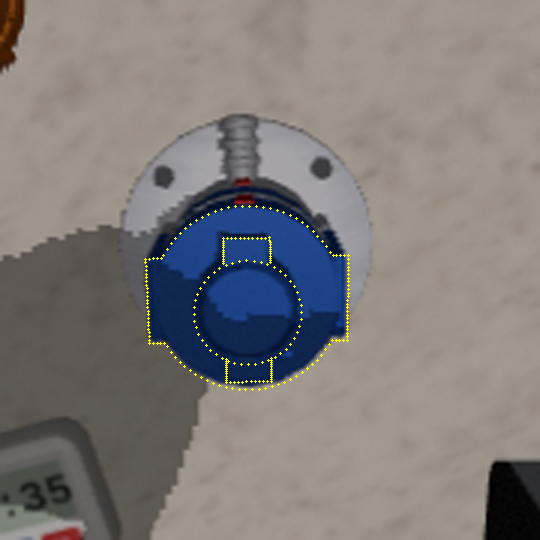

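View pics/w9.png

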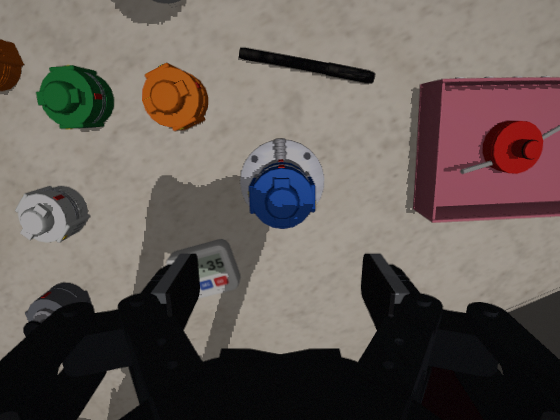

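Run:
```python
from fit import *
cal=bot.calibration('wrist'); im=cv2.imread('pics/w9.png')
g=fit(cal,im,'stage',.638,.18,0,yaws=range(0,180,20))
w=fit(cal,im,'stage',.522,.212,0,yaws=range(0,180,20))
overlay(cal,im,[('stage',g,0),('stage',w,0)],'o9b.png',(0,40,160,260),3)
go([0.515,0.212,0.2],-84)
```

```text
stage xy [0.6415 0.1791] yaw 97.5 score -148.0
stage xy [0.5224 0.2136] yaw 145.5 score -111.8
t 13.6 psi -84.4 pos [ 0.5736 -0.0243  0.2147] f [-1.1  0.8  1. ] open 74.9 q6 1.31
row [-0.07, 0.05, 0.04] [0.534, -8.026, 1.173]
```

View pics/o9b.png

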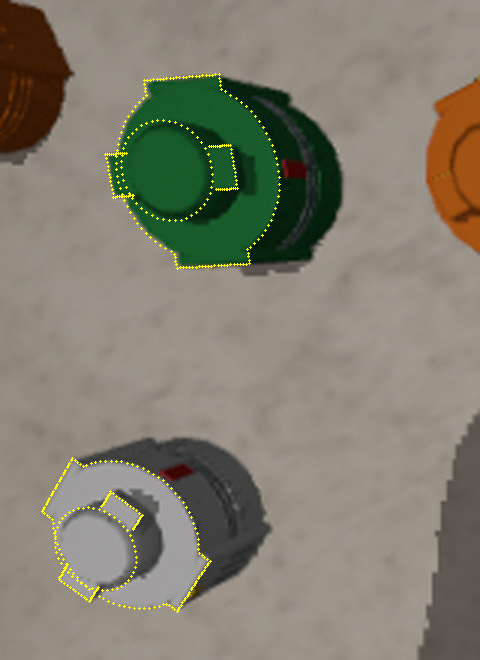

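>>> {"api": "arm_command", "payload": {"deltas": [[[-1.4, 0, 0, 0, -1.2, 0.15, 75], [-2.8, 0, 0, 0, -2.8, 0.4, 75], [-4.2, 0, 0, 0.2, -4.4, 0.6, 75], [-5.6, 0, 0, 0.4, -6, 0.9, 75], [-7, 0, 0, 0.5, -7.2, 1.1, 75], [-8.4, 0, 0, 0.5, -8, 1.2, 75], [-9.8, 0, 0, 0.5, -8, 1.2, 75], [-11.2, 0, 0, 0.5, -8, 1.2, 75], [-12.6, 0, 0, 0.5, -8, 1.2, 75], [-14, 0, 0, 0.5, -8, 1.2, 75]]]}}

```text
clock: 14.6
position: [0.5145, 0.2108, 0.2007]
ee_rot: [-2.017, 1.565, 2.695]
wrist_force: [0.9, 0.1, 0.3]
opening: 0.88
```

Run:
```python
from fit import *
go([0.5224,0.2136,0.2],55.5)
```

```text
t 14.6 psi -0.0 pos [0.5145 0.2108 0.2007] f [0.9 0.1 0.3] open 75.2 q6 0.26
row [-9.25, -0.05, 0.04] [0.021, 0.264, -0.094]
```

>>> {"api": "arm_command", "payload": {"deltas": [[[-1.4, 0, 0, 0, 0.2, 0, 75], [-2.8, 0, 0, 0, 0.25, -0.1, 75], [-4.2, 0, 0, 0, 0.25, -0.1, 75], [-5.6, 0, 0, 0, 0.25, -0.1, 75], [-7, 0, 0, 0, 0.25, -0.1, 75], [-8.4, 0, 0, 0, 0.25, -0.1, 75], [-9.25, 0, 0, 0, 0.25, -0.1, 75], [-9.25, 0, 0, 0, 0.25, -0.1, 75], [-9.25, 0, 0, 0, 0.25, -0.1, 75], [-9.25, 0, 0, 0, 0.25, -0.1, 75]]]}}

```text
clock: 15.6
position: [0.5228, 0.2137, 0.2018]
ee_rot: [2.984, 1.566, 2.373]
wrist_force: [0.3, 0.3, -0.3]
opening: 0.878
```

Run:
```python
from fit import *
cal,im=snap('wrist','w10.png')
w=fit(cal,im,'stage',.522,.212,145,yaws=[-20,0,20])
overlay(cal,im,[('stage',w,0)],'o10.png',(200,90,360,270),3)
go([w[0],w[1],0.027],np.degrees(w[2])-90)
```

```text
stage xy [0.5225 0.2139] yaw 150.4 score -74.7
t 15.65 psi 55.0 pos [0.5229 0.2138 0.202 ] f [-0.7 -0.4  0.8] open 75.2 q6 -0.7
row [-0.9, -0.04, -0.01] [5.834, -0.01, 0.01]
```

View pics/o10.png

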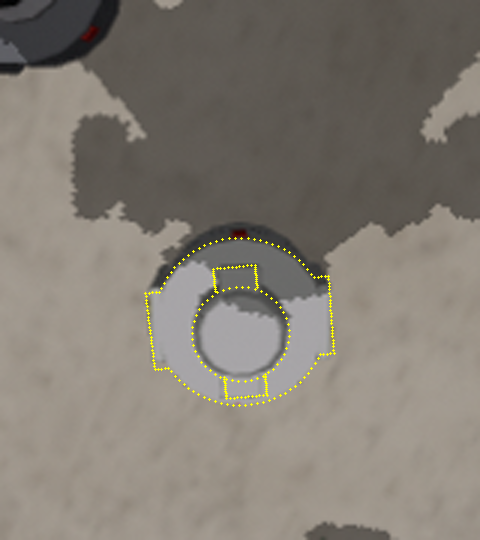

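Run:
```python
from fit import *
im=cv2.imread('pics/w10.png'); v=im[150:240,230:330]
v=cv2.convertScaleAbs(v,alpha=1.5,beta=-60); cv2.imwrite('pics/z10.png',cv2.resize(v,None,fx=6,fy=6,interpolation=cv2.INTER_CUBIC))
```

```text
(no output)
```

View pics/z10.png

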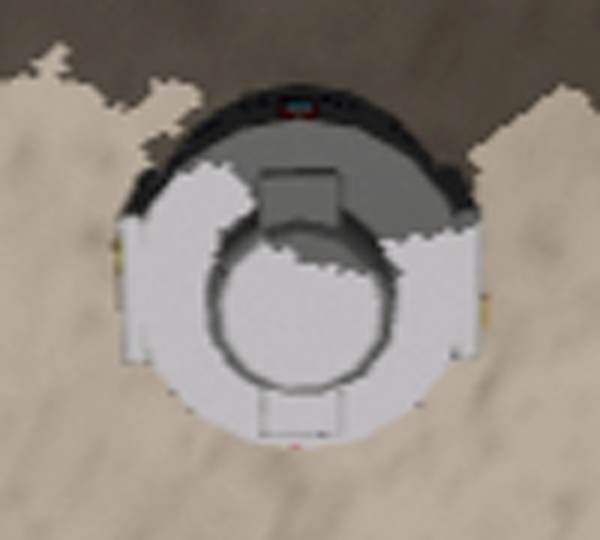

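>>> {"api": "arm_command", "payload": {"deltas": [[[0, 0, 0, 1.5, 0, 0, 75], [0, 0, 0, 3, 0, 0, 75], [0, 0, 0, 4.3, 0, 0, 75], [0, 0, 0, 5.3, 0, 0, 75], [0, 0, 0, 5.83, 0, 0, 75], [0, 0, 0, 5.83, 0, 0, 75], [0, 0, 0, 5.83, 0, 0, 40], [0, 0, 0, 5.83, 0, 0, 40], [0, 0, 0, 5.83, 0, 0, 40], [0, 0, 0, 5.83, 0, 0, 40]]]}}

```text
clock: 16.65
position: [0.5236, 0.2147, 0.0287]
ee_rot: [2.183, 1.567, 1.574]
wrist_force: [0.2, 0.5, 3.7]
opening: 0.633
```

Run:
```python
from fit import *
st=bot.get_state()
go([0.522,0.214,0.2],-3.4,st)
go([0.5755,-0.0245,0.16],-3.4,st)
```

```text
t 16.65 psi 55.1 pos [0.5236 0.2147 0.0287] f [0.2 0.5 3.7] open 54.0 q6 -0.7
row [9.75, -0.04, -0.02] [-5.711, -0.03, -0.044]
t 16.65 psi 55.1 pos [0.5236 0.2147 0.0287] f [0.2 0.5 3.7] open 54.0 q6 -0.7
row [9.75, -0.04, -0.02] [-4.41, -5.535, 5.97]
```

>>> {"api": "arm_command", "payload": {"deltas": [[[0, 0, 0, -1, 0, 0, 40], [0, 0, 0, -2.5, 0, 0, 40], [1.3, 0, 0, -4, 0, 0, 40], [2.6, 0, 0, -4.4, -1, 1, 40], [4, 0, 0, -4.4, -2, 2.1, 40], [5.4, 0, 0, -4.4, -3, 3.2, 40], [6.8, 0, 0, -4.4, -4, 4.3, 40], [8.2, 0, 0, -4.4, -5, 5.4, 40], [9.5, 0, 0, -4.4, -5.53, 5.97, 40], [9.75, 0, 0, -4.4, -5.53, 5.97, 40]]]}}

```text
clock: 17.65
position: [0.5762, -0.0279, 0.1591]
ee_rot: [-2.973, 1.569, 1.673]
wrist_force: [-0.8, 0.5, -0.4]
opening: 0.634
```

Run:
```python
from fit import *
st=bot.get_state()
go([0.5755,-0.0245,0.13],-3.4,st)
```

```text
t 17.65 psi -3.8 pos [ 0.5762 -0.0279  0.1591] f [-0.8  0.5 -0.4] open 54.1 q6 -0.1
row [-0.07, -0.02, 0.0] [0.971, -0.029, -0.11]
```

>>> {"api": "arm_command", "payload": {"deltas": [[[-0.07, 0, 0, 0.5, 0, -0.11, 40], [-0.07, 0, 0, 0.97, 0, -0.11, 40], [-0.07, 0, 0, 0.97, 0, -0.11, 40], [-0.07, 0, 0, 0.97, 0, -0.11, 40]]]}}

```text
clock: 18.05
position: [0.5747, -0.0204, 0.1297]
ee_rot: [-2.454, 1.566, 2.207]
wrist_force: [1.7, -0.7, -2.1]
opening: 0.63
```

Run:
```python
from fit import *
st=bot.get_state()
go([0.576,-0.0247,0.1095],-3.4,st)
snap('side','d11.png',(220,150,340,270),5)
```

```text
t 18.05 psi -2.9 pos [ 0.5747 -0.0204  0.1297] f [ 1.7 -0.7 -2.1] open 53.8 q6 -0.11
row [0.08, -0.04, 0.03] [0.672, 0.051, 0.145]
```

View pics/d11.png

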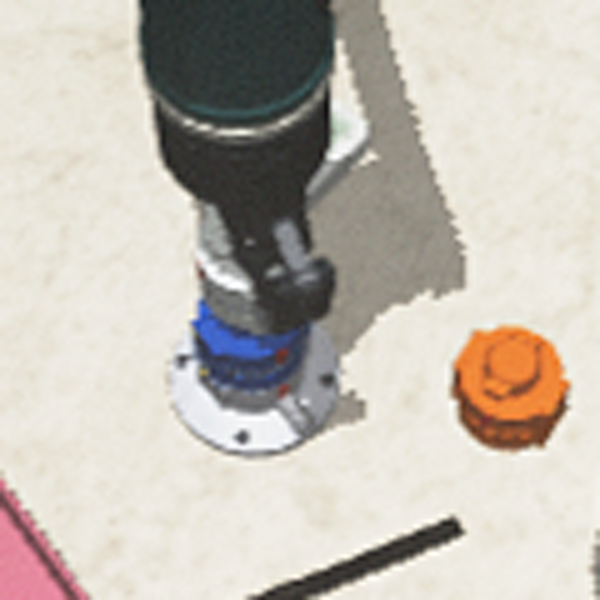

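>>> {"api": "arm_command", "payload": {"deltas": [[[0, 0, 0, 0, 0, 0.1, 40], [0, 0, 0, 0, 0, 0.1, 40], [0, 0, 0, 0, 0, 0.1, 40], [0, 0, 0, 0, 0, 0.1, 40]]]}}

```text
clock: 18.5
position: [0.5752, -0.0242, 0.1298]
ee_rot: [-2.642, 1.567, 2.018]
wrist_force: [0.4, 0.2, -1.1]
opening: 0.631
```

Run:
```python
from fit import *
st=bot.get_state()
go([0.576,-0.0247,0.1095],-3.4,st)
```

```text
t 18.5 psi -3.0 pos [ 0.5752 -0.0242  0.1298] f [ 0.4  0.2 -1.1] open 53.9 q6 -0.11
row [0.07, -0.03, 0.02] [0.676, 0.029, 0.017]
```

Aligned; lower.

>>> {"api": "arm_command", "payload": {"deltas": [[[0, 0, 0, 0.2, 0.02, 0.01, 40], [0, 0, 0, 0.35, 0.02, 0.01, 40], [0, 0, 0, 0.45, 0.02, 0.01, 40], [0, 0, 0, 0.55, 0.02, 0.01, 40], [0, 0, 0, 0.65, 0.02, 0.01, 40], [0, 0, 0, 0.69, 0.02, 0.01, 40], [0, 0, 0, 0.69, 0.02, 0.01, 40]]]}}

```text
clock: 19.2
position: [0.5756, -0.0244, 0.1088]
ee_rot: [-2.566, 1.567, 2.094]
wrist_force: [0.2, 0.1, -1.1]
opening: 0.636
```

Run:
```python
from fit import *
st=bot.get_state()
go([0.576,-0.0247,0.1085],-3.4,st); print(st['ft_torque'])
```

```text
t 19.2 psi -3.0 pos [ 0.5756 -0.0244  0.1088] f [ 0.2  0.1 -1.1] open 54.4 q6 -0.11
row [0.07, -0.03, 0.02] [0.012, 0.013, 0.01]
[-0.00153572 -0.05892572  0.01099953]
```

>>> {"api": "arm_command", "payload": {"deltas": [[[1, 0, 0, 0.02, 0, 0, 40], [2.4, 0, 0, 0.02, 0, 0, 40], [3.8, 0, 0, 0.02, 0, 0, 40], [5.2, 0, 0, 0.02, 0, 0, 40], [6.6, 0, 0, 0.02, 0, 0, 40], [8, 0, 0, 0.02, 0, 0, 40], [9.4, 0, 0, 0.02, 0, 0, 40], [10.8, 0, 0, 0.02, 0, 0, 40], [12, 0, 0, 0.02, 0, 0, 40], [12.8, 0, 0, 0.02, 0, 0, 40]]]}}

```text
clock: 20.2
position: [0.5767, -0.0244, 0.1088]
ee_rot: [-1.832, 1.567, 1.484]
wrist_force: [0.8, 0.5, 2.0]
opening: 0.631
```

Run:
```python
from fit import *
st=bot.get_state()
go([0.576,-0.0247,0.1085],-84,st); print(st['ft_torque'])
```

```text
t 20.2 psi -80.0 pos [ 0.5767 -0.0244  0.1088] f [0.8 0.5 2. ] open 53.9 q6 1.23
row [0.66, -0.01, 0.03] [0.01, 0.005, 0.025]
[ 0.07511563 -0.17099107  0.04739628]
```

>>> {"api": "arm_command", "payload": {"deltas": [[[0.3, 0, 0, 0, 0, 0, 40], [0.6, 0, 0, 0, 0, 0, 40], [0.8, 0, 0, 0, 0, 0, 40], [0.8, 0, 0, 0, 0, 0, 40]]]}}

```text
clock: 20.6
position: [0.5768, -0.0248, 0.1088]
ee_rot: [-1.83, 1.568, 1.406]
wrist_force: [3.0, -0.8, 2.5]
opening: 0.639
```

Run:
```python
from fit import *
st=bot.get_state()
go([0.576,-0.0247,0.1085],-84,st); print(st['ft_torque'])
```

```text
t 20.6 psi -84.6 pos [ 0.5768 -0.0248  0.1088] f [ 3.  -0.8  2.5] open 54.5 q6 1.31
row [-0.09, -0.01, 0.03] [0.01, -0.007, 0.027]
[-0.2915463  -0.38477304  0.02569971]
```

Release, rise and look.

>>> {"api": "arm_command", "payload": {"deltas": [[[0, 0, 0, 0, 0, 0, 75], [0, 0, 0, 0, 0, 0, 75], [0, 0, 0, 0, 0, 0, 75], [0, 0, 0, -1, 0, 0, 75], [0, 0, 0, -2.5, 0, 0, 75], [0, 0, 0, -4, 0, 0, 75], [0, 0, 0, -5, 0, 0, 75], [0, 0, 0, -5, 0, 0, 75], [0, 0, 0, -5, 0, 0, 75], [0, 0, 0, -5, 0, 0, 75]]]}}

```text
clock: 21.6
position: [0.5747, -0.0247, 0.2567]
ee_rot: [-0.776, 1.564, 2.46]
wrist_force: [-0.7, 0.4, -0.2]
opening: 0.879
```

Run:
```python
from fit import *
cal,im=snap('wrist','w12.png')
p=fit(cal,im,'stage',.5758,-.024,6,z0=.08)
overlay(cal,im,[('stage',p,.08)],'o12.png',(180,80,380,280),4)
g=fit(cal,im,'stage',.6415,.179,97,yaws=[-20,0,20])
overlay(cal,im,[('stage',g,0)],'o12b.png',(0,0,200,150),4)
go([g[0],g[1],0.2],np.degrees(g[2])-90)
```

```text
stage xy [ 0.5745 -0.024 ] yaw 9.1 score -88.5
stage xy [0.6416 0.1793] yaw 97.6 score -141.9
t 21.65 psi -84.6 pos [ 0.5746 -0.0247  0.2564] f [-0.9 -1.  -0.2] open 74.7 q6 1.31
row [-15.36, 0.0, 0.07] [1.896, -6.548, -2.876]
```

View pics/o12.png

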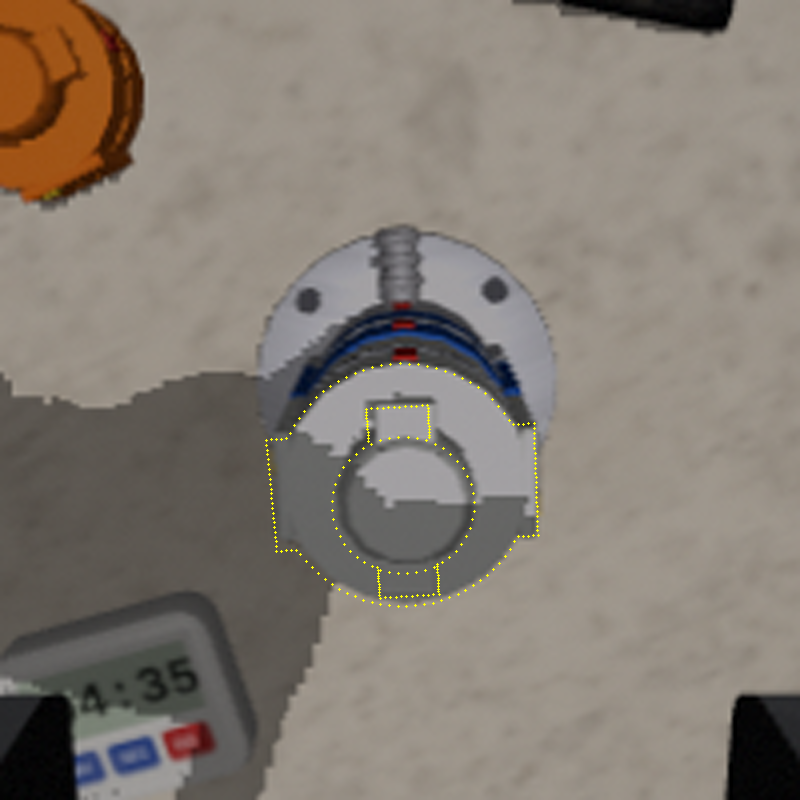

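View pics/w12.png

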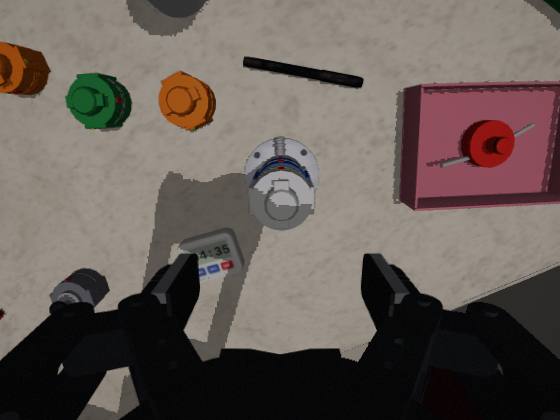

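Run:
```python
from fit import *
cd=bot.calibration('side');cs=bot.calibration('scene')
for u in [(387,157),(440,177),(404,85)]: print(onz(cd,u,0).round(3))
for u in [(183,330),(165,400)]: print(onz(cs,u,0).round(3))
go([.6410,.1793,0.22],7.6)
```

```text
[0.539 0.352 0.   ]
[0.66  0.444 0.   ]
[0.345 0.54  0.   ]
[0.509 0.383 0.   ]
[0.406 0.525 0.   ]
t 21.65 psi -84.6 pos [ 0.5746 -0.0247  0.2564] f [-0.9 -1.  -0.2] open 74.7 q6 1.31
row [-15.36, 0.0, 0.07] [1.229, -6.555, -2.852]
```

>>> {"api": "arm_command", "payload": {"deltas": [[[-1.4, 0, 0, 0, -0.8, -0.3, 75], [-2.8, 0, 0, 0.2, -1.8, -0.7, 75], [-4.2, 0, 0, 0.4, -2.8, -1.2, 75], [-5.6, 0, 0, 0.6, -3.8, -1.6, 75], [-7, 0, 0, 0.8, -4.8, -2, 75], [-8.4, 0, 0, 1, -5.8, -2.5, 75], [-9.8, 0, 0, 1.2, -6.55, -2.85, 75], [-11.2, 0, 0, 1.2, -6.55, -2.85, 75], [-12.6, 0, 0, 1.2, -6.55, -2.85, 75], [-14, 0, 0, 1.2, -6.55, -2.85, 75]]]}}

```text
clock: 22.65
position: [0.6412, 0.1791, 0.2204]
ee_rot: [-2.004, 1.564, 2.705]
wrist_force: [0.1, -0.4, 0.3]
opening: 0.874
```

Run:
```python
from fit import *
go([.6410,.1793,0.2],7.6)
```

```text
t 22.65 psi -0.2 pos [0.6412 0.1791 0.2204] f [ 0.1 -0.4  0.3] open 74.6 q6 0.17
row [-1.3, -0.03, 0.06] [0.679, -0.004, -0.003]
```

>>> {"api": "arm_command", "payload": {"deltas": [[[-1.3, 0, 0.05, 0.6, 0, 0, 75], [-1.3, 0, 0.05, 0.6, 0, 0, 75], [-1.3, 0, 0.05, 0.6, 0, 0, 75], [-1.3, 0, 0.05, 0.6, 0, 0, 75], [-1.3, 0, 0.05, 0.6, 0, 0, 75]]]}}

```text
clock: 23.15
position: [0.6427, 0.179, 0.2052]
ee_rot: [2.261, 1.565, 0.815]
wrist_force: [0.3, 1.0, -0.7]
opening: 0.88
```

Run:
```python
from fit import *
cal,im=snap('wrist','w13.png')
g=fit(cal,im,'stage',.6415,.179,97,yaws=[-15,0,15])
overlay(cal,im,[('stage',g,0)],'o13.png',(200,90,360,270),4)
go([g[0],g[1],0.0285],np.degrees(g[2])-90)
```

```text
stage xy [0.6419 0.1788] yaw 97.0 score -112.7
t 23.2 psi 7.2 pos [0.6427 0.179  0.2053] f [-0.2 -0.1  0.4] open 75.2 q6 0.04
row [0.02, -0.03, -0.04] [5.893, -0.053, 0.023]
```

View pics/o13.png

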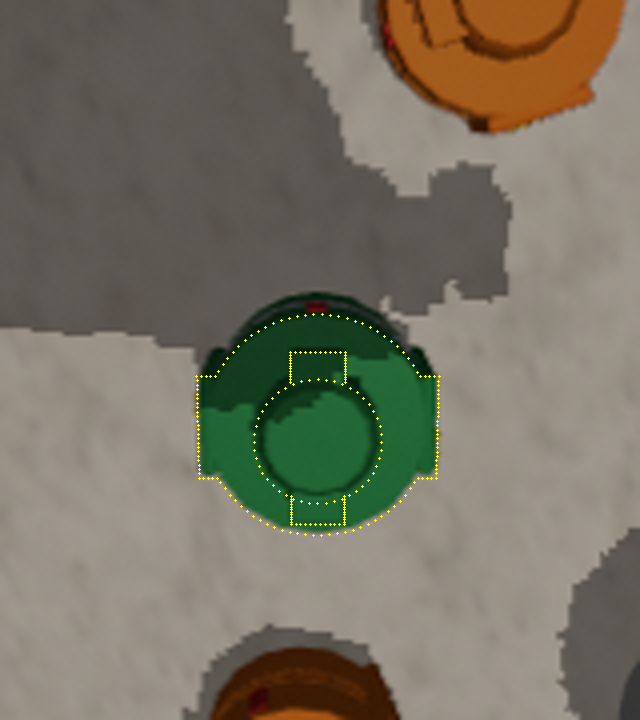

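>>> {"api": "arm_command", "payload": {"deltas": [[[0, 0, 0, 1.5, 0, 0, 75], [0, 0, 0, 3, -0.05, 0, 75], [0, 0, 0, 4.3, -0.05, 0.02, 75], [0, 0, 0, 5.3, -0.05, 0.02, 75], [0, 0, 0, 5.87, -0.05, 0.02, 75], [0, 0, 0, 5.87, -0.05, 0.02, 75], [0, 0, 0, 5.87, -0.05, 0.02, 40], [0, 0, 0, 5.87, -0.05, 0.02, 40], [0, 0, 0, 5.87, -0.05, 0.02, 40], [0, 0, 0, 5.87, -0.05, 0.02, 40]]]}}

```text
clock: 24.2
position: [0.6426, 0.1791, 0.0303]
ee_rot: [2.077, 1.563, 0.632]
wrist_force: [-0.4, -0.1, 4.6]
opening: 0.634
```

Run:
```python
from fit import *
st=bot.get_state()
go([0.576,-0.0247,0.2],-4.5,st)
```

```text
t 24.2 psi 7.2 pos [0.6426 0.1791 0.0303] f [-0.4 -0.1  4.6] open 54.1 q6 0.04
row [1.95, -0.04, -0.06] [-5.699, -3.021, 6.439]
```

>>> {"api": "arm_command", "payload": {"deltas": [[[0, 0, 0, -1, 0, 0, 40], [0, 0, 0, -2.5, 0, 0, 40], [0, 0, 0, -4, 0, 0, 40], [0.5, 0, 0, -5.2, -0.3, 0.8, 40], [1, 0, 0, -5.7, -0.9, 2, 40], [1.5, 0, 0, -5.7, -1.6, 3.4, 40], [1.95, 0, 0, -5.7, -2.3, 5, 40], [1.95, 0, 0, -5.7, -3.02, 6.44, 40], [1.95, 0, 0, -5.7, -3.02, 6.44, 40], [1.95, 0, 0, -5.7, -3.02, 6.44, 40]]]}}

```text
clock: 25.2
position: [0.575, -0.026, 0.1991]
ee_rot: [2.501, 1.565, 0.849]
wrist_force: [0.3, 0.9, -0.2]
opening: 0.634
```

>>> {"api": "arm_command", "payload": {"deltas": [[[0, 0, 0, 0.4, 0, 0, 40], [0, 0, 0, 0.8, 0, 0, 40], [0, 0, 0, 0.8, 0, 0, 40], [0, 0, 0, 0.8, 0, 0, 40], [0, 0, 0, 0.8, 0, 0, 40]]]}}

```text
clock: 25.7
position: [0.5756, -0.0242, 0.1745]
ee_rot: [2.575, 1.566, 0.928]
wrist_force: [0.3, 0.2, -1.5]
opening: 0.634
```

Run:
```python
from fit import *
st=bot.get_state()
go([0.576,-0.0247,0.150],-4.0,st)
```

```text
t 25.7 psi -4.4 pos [ 0.5756 -0.0242  0.1745] f [ 0.3  0.2 -1.5] open 54.1 q6 -0.09
row [-0.07, -0.04, -0.03] [0.818, 0.011, 0.02]
```

>>> {"api": "arm_command", "payload": {"deltas": [[[0, 0, 0, 0.2, 0, 0.01, 40], [0, 0, 0, 0.4, 0, 0.01, 40], [0, 0, 0, 0.5, 0, 0.01, 40], [0, 0, 0, 0.6, 0, 0.01, 40], [0, 0, 0, 0.7, 0, 0.01, 40], [0, 0, 0, 0.8, 0, 0.01, 40], [0, 0, 0, 0.8, 0, 0.01, 40]]]}}

```text
clock: 26.4
position: [0.5756, -0.025, 0.1506]
ee_rot: [2.505, 1.566, 0.856]
wrist_force: [0.3, 0.6, -0.2]
opening: 0.635
```

Run:
```python
from fit import *
st=bot.get_state()
go([0.576,-0.0247,0.150],-85,st);print(st['ft_torque'])
```

```text
t 26.4 psi -4.5 pos [ 0.5756 -0.025   0.1506] f [ 0.3  0.6 -0.2] open 54.2 q6 -0.09
row [13.42, -0.05, 0.0] [0.02, 0.012, -0.012]
[-0.00169982  0.01022246  0.04706032]
```

>>> {"api": "arm_command", "payload": {"deltas": [[[1, 0, 0, 0.02, 0, 0, 40], [2.4, 0, 0, 0.02, 0, 0, 40], [3.8, 0, 0, 0.02, 0, 0, 40], [5.2, 0, 0, 0.02, 0, 0, 40], [6.6, 0, 0, 0.02, 0, 0, 40], [8, 0, 0, 0.02, 0, 0, 40], [9.4, 0, 0, 0.02, 0, 0, 40], [10.8, 0, 0, 0.02, 0, 0, 40], [12, 0, 0, 0.02, 0, 0, 40], [12.8, 0, 0, 0.02, 0, 0, 40]]]}}

```text
clock: 27.4
position: [0.5761, -0.0251, 0.1505]
ee_rot: [-2.605, 1.565, 0.685]
wrist_force: [0.2, -1.2, -0.1]
opening: 0.629
```

>>> {"api": "arm_command", "payload": {"deltas": [[[0.3, 0, 0, 0, 0, 0, 40], [0.6, 0, 0, 0, 0, 0, 40], [0.6, 0, 0, 0, 0, 0, 40], [0.6, 0, 0, 0, 0, 0, 40]]]}}

```text
clock: 27.8
position: [0.5759, -0.0251, 0.1505]
ee_rot: [-2.514, 1.565, 0.718]
wrist_force: [0.4, -0.2, 1.7]
opening: 0.628
```

Run:
```python
from fit import *
st=bot.get_state()
go([0.576,-0.0247,0.150],-85,st);print(st['ft_torque'])
```

```text
t 27.8 psi -84.8 pos [ 0.5759 -0.0251  0.1505] f [ 0.4 -0.2  1.7] open 53.6 q6 1.31
row [0.03, -0.04, 0.03] [0.015, -0.013, -0.003]
[-0.09089584 -0.13210561 -0.05810859]
```

>>> {"api": "arm_command", "payload": {"deltas": [[[0.3, 0, 0, 0, 0, 0, 40], [0.3, 0, 0, 0, 0, 0, 40], [0.3, 0, 0, 0, 0, 0, 75], [0.3, 0, 0, 0, 0, 0, 75], [0.3, 0, 0, 0, 0, 0, 75], [0.3, 0, 0, -1.2, 0, 0, 75], [0.3, 0, 0, -2.5, 0, 0, 75], [0.3, 0, 0, -4, 0, 0, 75], [0.3, 0, 0, -4, 0, 0, 75], [0.3, 0, 0, -4, 0, 0, 75]]]}}

```text
clock: 28.8
position: [0.5757, -0.0255, 0.2713]
ee_rot: [-2.666, 1.564, 0.534]
wrist_force: [-0.4, 0.1, -0.4]
opening: 0.878
```

Run:
```python
from fit import *
cal,im=snap('wrist','w14.png')
p=fit(cal,im,'stage',.5758,-.024,6,z0=.12)
overlay(cal,im,[('stage',p,.12)],'o14.png',(180,80,380,280),4)
go([0.402,0.218,0.25],-84)
```

```text
stage xy [ 0.5742 -0.0248] yaw 3.8 score -117.8
t 28.85 psi -86.7 pos [ 0.5746 -0.0253  0.2697] f [-0.5  0.4  0.1] open 74.9 q6 1.34
row [-0.44, -0.03, 0.04] [0.674, -8.43, 5.272]
```

View pics/o14.png

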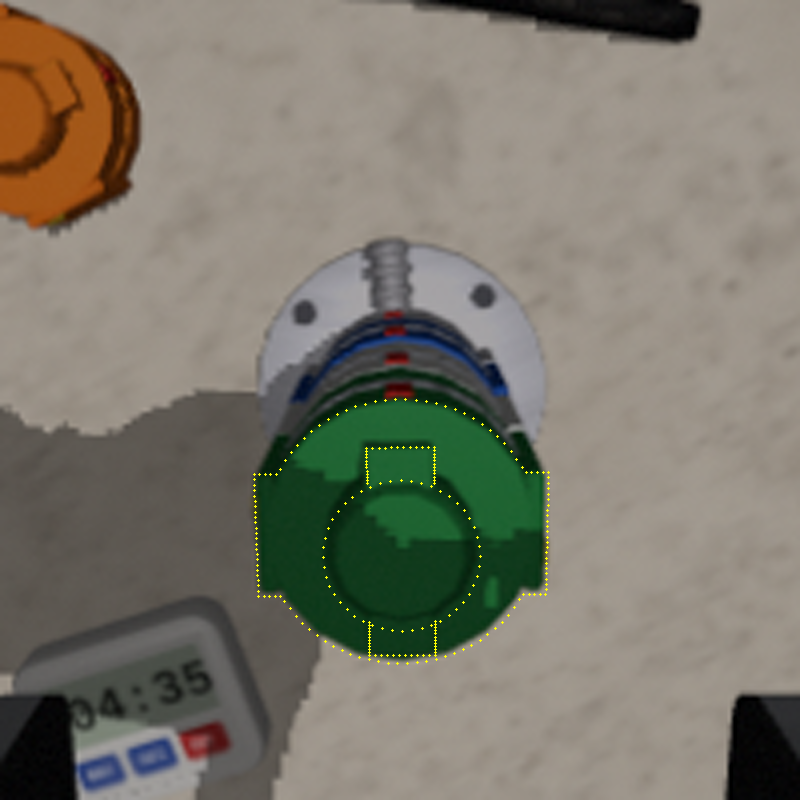

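View pics/w14.png

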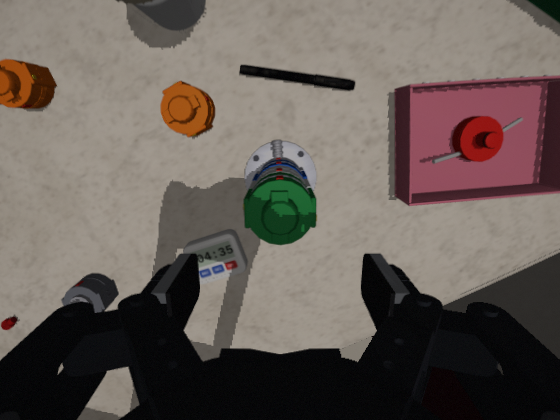

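>>> {"api": "arm_command", "payload": {"deltas": [[[0, 0, 0, 0, -1, 0.6, 75], [0, 0, 0, 0.1, -2.3, 1.4, 75], [0, 0, 0, 0.3, -3.6, 2.2, 75], [0, 0, 0, 0.6, -4.9, 3, 75], [0, 0, 0, 0.9, -6.2, 3.8, 75], [0, 0, 0, 1.2, -7.4, 4.6, 75], [0, 0, 0, 1.4, -8.4, 5.3, 75], [0, 0, 0, 1.4, -8.4, 5.3, 75], [0, 0, 0, 1.4, -8.4, 5.3, 75], [0, 0, 0, 1.4, -8.4, 5.3, 75]]]}}

```text
clock: 29.85
position: [0.4022, 0.2164, 0.2279]
ee_rot: [-2.279, 1.567, 0.92]
wrist_force: [-0.4, -0.2, 0.5]
opening: 0.873
```

Run:
```python
from fit import *
cal,im=snap('wrist','w15.png')
p=fit(cal,im,'pump',.402,.218,0,yaws=range(0,180,20))
overlay(cal,im,[('pump',p,0)],'o15.png',(200,80,380,280),4)
go([p[0],p[1],0.2],np.degrees(p[2])-90)
```

```text
pump xy [0.4032 0.2203] yaw 14.3 score -103.8
t 29.9 psi -86.7 pos [0.4025 0.2163 0.2281] f [0.7 0.3 0.7] open 75.2 q6 1.85
row [-1.84, -0.03, 0.03] [0.938, -0.129, -0.026]
```

View pics/o15.png

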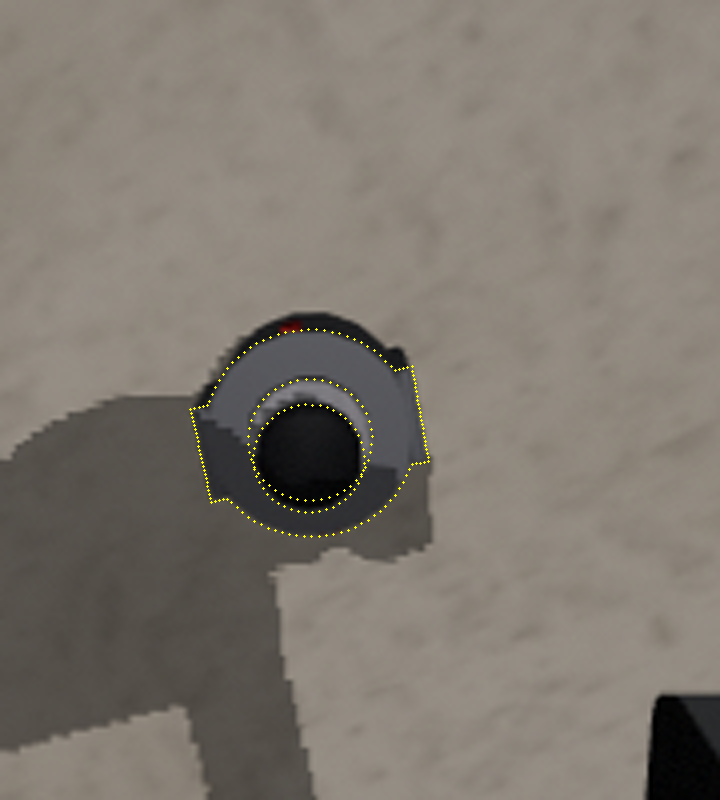

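>>> {"api": "arm_command", "payload": {"deltas": [[[-0.9, 0, 0, 1, -0.1, -0.03, 75], [-1.84, 0, 0, 2.5, -0.13, -0.03, 75], [-1.84, 0, 0, 3.8, -0.13, -0.03, 75], [-1.84, 0, 0, 4.5, -0.13, -0.03, 75], [-1.84, 0, 0, 4.5, -0.13, -0.03, 75], [-1.84, 0, 0, 4.5, -0.13, -0.03, 75], [-1.84, 0, 0, 4.5, -0.13, -0.03, 75]]]}}

```text
clock: 30.6
position: [0.4045, 0.2216, 0.0947]
ee_rot: [-2.695, 1.563, 0.696]
wrist_force: [0.6, 0.2, 0.5]
opening: 0.878
```

Run:
```python
from fit import *
go([.4032,.2203,0.029],-75.7)
cal,im=snap('wrist','w16.png')
```

```text
t 30.6 psi -75.7 pos [0.4045 0.2216 0.0947] f [0.6 0.2 0.5] open 75.0 q6 1.67
row [0.0, -0.06, 0.03] [2.191, 0.037, 0.068]
```

View pics/w16.png

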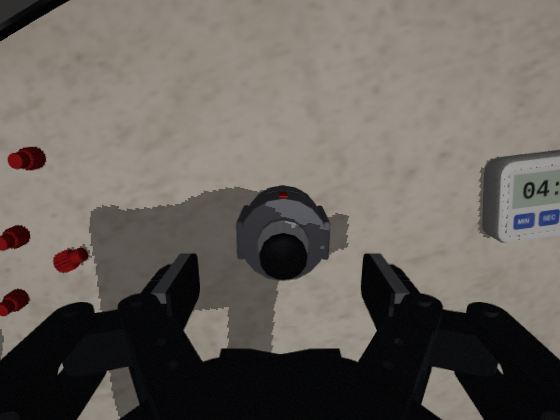

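>>> {"api": "arm_command", "payload": {"deltas": [[[0, -0.05, 0.03, 1, 0.04, 0.07, 75], [0, -0.05, 0.03, 1.8, 0.04, 0.07, 75], [0, -0.05, 0.03, 2.17, 0.04, 0.07, 75], [0, -0.05, 0.03, 2.17, 0.04, 0.07, 75], [0, -0.05, 0.03, 2.17, 0.04, 0.07, 40], [0, -0.05, 0.03, 2.17, 0.04, 0.07, 40], [0, -0.05, 0.03, 2.17, 0.04, 0.07, 40], [0, -0.05, 0.03, 2.17, 0.04, 0.07, 40], [0, -0.05, 0.03, 2.17, 0.04, 0.07, 40]]]}}

```text
clock: 31.55
position: [0.4023, 0.2204, 0.0297]
ee_rot: [-3.124, 1.57, 0.269]
wrist_force: [-1.2, -1.3, 6.5]
opening: 0.633
```

Run:
```python
from fit import *
st=bot.get_state()
go([.4032,.2203,0.23],-75.7,st)
go([.5755,-.025,0.23],-5.5,st)
```

```text
t 31.55 psi -75.6 pos [0.4023 0.2204 0.0297] f [-1.2 -1.3  6.5] open 54.1 q6 1.67
row [0.01, -0.01, 0.0] [-6.677, 0.011, -0.035]
t 31.55 psi -75.6 pos [0.4023 0.2204 0.0297] f [-1.2 -1.3  6.5] open 54.1 q6 1.67
row [-11.69, -0.01, -0.01] [-6.673, 9.358, -3.569]
```

>>> {"api": "arm_command", "payload": {"deltas": [[[0, 0, 0, -1, 0, 0, 40], [0, 0, 0, -2.5, 0, 0, 40], [0, 0, 0, -4, 0, 0, 40], [-1.3, 0, 0, -5.5, 0.5, -0.2, 40], [-2.7, 0, 0, -6.67, 1.5, -0.6, 40], [-4.1, 0, 0, -6.67, 2.8, -1.1, 40], [-5.5, 0, 0, -6.67, 4.2, -1.6, 40], [-6.9, 0, 0, -6.67, 5.6, -2.1, 40], [-8.3, 0, 0, -6.67, 7, -2.7, 40], [-9.7, 0, 0, -6.67, 8.3, -3.2, 40]]]}}

```text
clock: 32.55
position: [0.5574, 0.0009, 0.2291]
ee_rot: [0.338, 1.57, -1.544]
wrist_force: [0.9, 1.7, -2.0]
opening: 0.639
```

Run:
```python
from fit import *
st=bot.get_state()
go([.5755,-.025,0.22],-5.5,st)
```

```text
t 32.55 psi -17.8 pos [0.5574 0.0009 0.2291] f [ 0.9  1.7 -2. ] open 54.6 q6 0.19
row [-2.05, 0.01, -0.0] [0.303, 0.84, 0.638]
```

>>> {"api": "arm_command", "payload": {"deltas": [[[-1, 0, 0, 0.1, 0.5, 0.35, 40], [-2, 0, 0, 0.2, 0.84, 0.6, 40], [-2, 0, 0, 0.2, 0.84, 0.6, 40], [-2, 0, 0, 0.2, 0.84, 0.6, 40], [-2, 0, 0, 0.2, 0.84, 0.6, 40]]]}}

```text
clock: 33.05
position: [0.574, -0.0213, 0.2226]
ee_rot: [-1.39, 1.569, -3.069]
wrist_force: [-0.0, -0.0, -1.6]
opening: 0.628
```

Run:
```python
from fit import *
st=bot.get_state()
go([.5755,-.025,0.19],-5.5,st)
snap('wrist','w17.png')
```

```text
t 33.05 psi -6.2 pos [ 0.574  -0.0213  0.2226] f [-0.  -0.  -1.6] open 53.6 q6 -0.05
row [-0.12, 0.0, 0.02] [1.087, 0.066, 0.117]
```

View pics/w17.png

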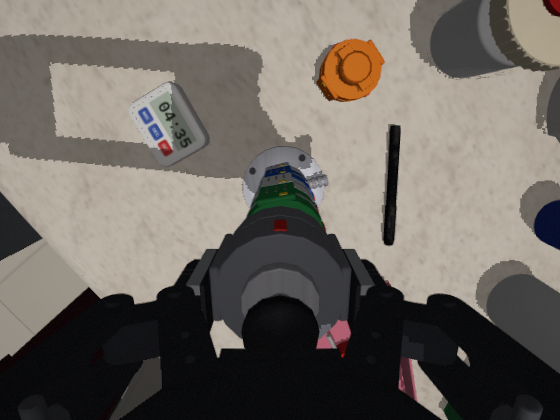

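>>> {"api": "arm_command", "payload": {"deltas": [[[-0.1, 0, 0, 0.3, 0.06, 0.11, 40], [-0.1, 0, 0, 0.3, 0.06, 0.11, 40], [-0.1, 0, 0, 0.3, 0.06, 0.11, 40], [-0.1, 0, 0, 0.3, 0.06, 0.11, 40]]]}}

```text
clock: 33.5
position: [0.5761, -0.0255, 0.2133]
ee_rot: [-1.187, 1.569, -2.855]
wrist_force: [-0.3, -0.1, -2.0]
opening: 0.64
```

Run:
```python
from fit import *
st=bot.get_state()
go([.5755,-.025,0.19],-5.5,st)
```

```text
t 33.5 psi -5.6 pos [ 0.5761 -0.0255  0.2133] f [-0.3 -0.1 -2. ] open 54.6 q6 -0.07
row [-0.01, 0.01, 0.01] [0.777, -0.021, -0.015]
```

>>> {"api": "arm_command", "payload": {"deltas": [[[0, 0, 0, 0.2, -0.01, -0.01, 40], [0, 0, 0, 0.35, -0.01, -0.01, 40], [0, 0, 0, 0.5, -0.01, -0.01, 40], [0, 0, 0, 0.6, -0.01, -0.01, 40], [0, 0, 0, 0.7, -0.01, -0.01, 40], [0, 0, 0, 0.77, -0.01, -0.01, 40], [0, 0, 0, 0.77, -0.01, -0.01, 40]]]}}

```text
clock: 34.2
position: [0.5759, -0.0253, 0.1901]
ee_rot: [-1.14, 1.569, -2.808]
wrist_force: [0.4, 0.6, -2.2]
opening: 0.634
```

Run:
```python
from fit import *
st=bot.get_state()
go([.5755,-.025,0.1897],-86.5,st); print(st['ft_torque'])
```

```text
t 34.2 psi -5.5 pos [ 0.5759 -0.0253  0.1901] f [ 0.4  0.6 -2.2] open 54.1 q6 -0.07
row [13.49, 0.01, 0.01] [0.013, -0.015, -0.008]
[ 0.03194427 -0.035548   -0.03668292]
```

>>> {"api": "arm_command", "payload": {"deltas": [[[1, 0, 0, 0.02, 0, 0, 40], [2.4, 0, 0, 0.02, 0, 0, 40], [3.8, 0, 0, 0.02, 0, 0, 40], [5.2, 0, 0, 0.02, 0, 0, 40], [6.6, 0, 0, 0.02, 0, 0, 40], [8, 0, 0, 0.02, 0, 0, 40], [9.4, 0, 0, 0.02, 0, 0, 40], [10.8, 0, 0, 0.02, 0, 0, 40], [12, 0, 0, 0.02, 0, 0, 40], [12.8, 0, 0, 0.02, 0, 0, 40]]]}}

```text
clock: 35.2
position: [0.576, -0.0253, 0.1899]
ee_rot: [0.455, 1.57, -2.558]
wrist_force: [0.0, -0.6, -2.0]
opening: 0.632
```

>>> {"api": "arm_command", "payload": {"deltas": [[[0.3, 0, 0, 0, 0, 0, 40], [0.6, 0, 0, 0, 0, 0, 40], [0.8, 0, 0, 0, 0, 0, 40], [0.8, 0, 0, 0, 0, 0, 40]]]}}

```text
clock: 35.6
position: [0.576, -0.0252, 0.1898]
ee_rot: [0.308, 1.57, -2.784]
wrist_force: [0.1, -0.2, -1.7]
opening: 0.636
```

Run:
```python
from fit import *
st=bot.get_state()
go([.5755,-.025,0.1897],-86.5,st); print(st['ft_torque'])
```

```text
t 35.6 psi -87.2 pos [ 0.576  -0.0252  0.1898] f [ 0.1 -0.2 -1.7] open 54.3 q6 1.36
row [-0.11, 0.01, -0.0] [0.005, -0.008, 0.015]
[ 0.07198456 -0.00713363 -0.02071726]
```

>>> {"api": "arm_command", "payload": {"deltas": [[[0.3, 0, 0, 0, 0, 0, 40], [0.5, 0, 0, 0, 0, 0, 40], [0.5, 0, 0, 0, 0, 0, 40]]]}}

```text
clock: 35.9
position: [0.576, -0.0252, 0.1898]
ee_rot: [0.413, 1.57, -2.731]
wrist_force: [-0.6, 1.1, -1.8]
opening: 0.632
```

Run:
```python
from fit import *
st=bot.get_state()
go([.5755,-.025,0.1897],-86.5,st); print(st['ft_torque'])
snap('wrist','w18.png',(160,90,400,330),3)
```

```text
t 35.9 psi -90.1 pos [ 0.576  -0.0252  0.1898] f [-0.6  1.1 -1.8] open 54.0 q6 1.41
row [-0.6, 0.01, -0.0] [0.004, -0.007, 0.016]
[ 0.06509328 -0.02337025  0.19312447]
```

View pics/w18.png

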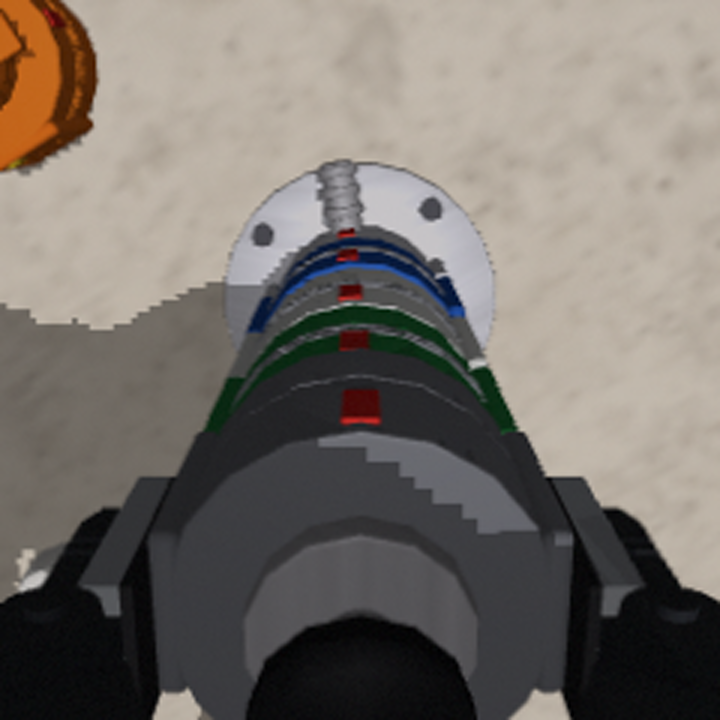

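>>> {"api": "arm_command", "payload": {"deltas": [[[-0.2, 0, 0, 0, 0, 0, 40], [-0.2, 0, 0, 0, 0, 0, 75], [-0.2, 0, 0, 0, 0, 0, 75], [-0.2, 0, 0, 0, 0, 0, 75], [-0.2, 0, 0, -1, 0, 0, 75], [-0.2, 0, 0, -2.2, 0, 0, 75], [-0.2, 0, 0, -3.5, 0, 0, 75], [-0.2, 0, 0, -3.5, 0, 0, 75], [-0.2, 0, 0, -3.5, 0, 0, 75]]]}}

```text
clock: 36.85
position: [0.5767, -0.0254, 0.2959]
ee_rot: [2.58, 1.569, -0.543]
wrist_force: [-0.5, 0.7, 0.1]
opening: 0.878
```

Run:
```python
from fit import *
cal,im=snap('wrist','w19.png')
p=fit(cal,im,'pump',.5758,-.025,2,z0=.16)
overlay(cal,im,[('pump',p,.16)],'o19.png',(160,80,400,320),3)
go([p[0],p[1],0.255],-89)
snap('side','d19.png',(210,120,350,260),5)
snap('scene','s19.png',(200,130,340,270),5)
```

```text
pump xy [ 0.5764 -0.0245] yaw 2.3 score -113.7
t 36.9 psi -88.9 pos [ 0.5758 -0.0253  0.2945] f [-0.3  0.1 -0.1] open 74.7 q6 1.39
row [0.01, 0.01, -0.01] [1.318, -0.026, -0.023]
```

View pics/o19.png

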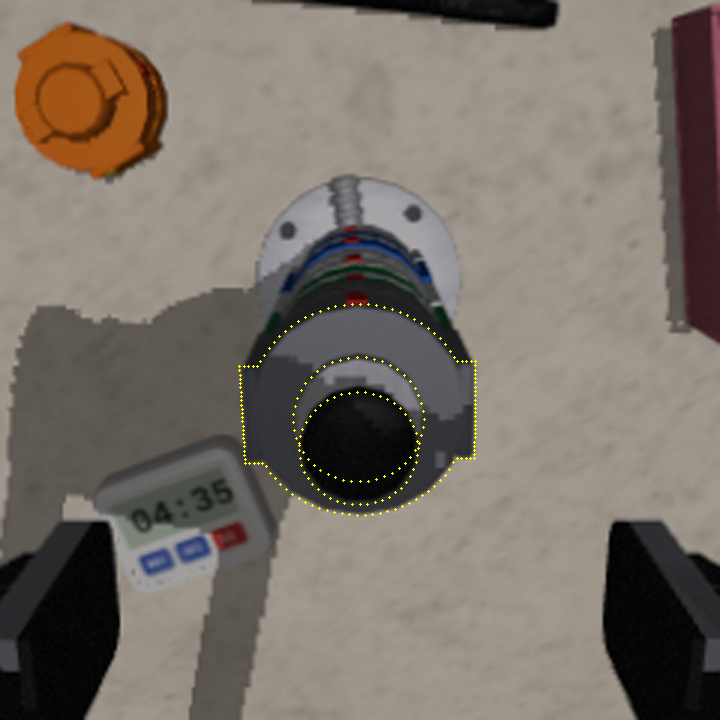

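View pics/d19.png

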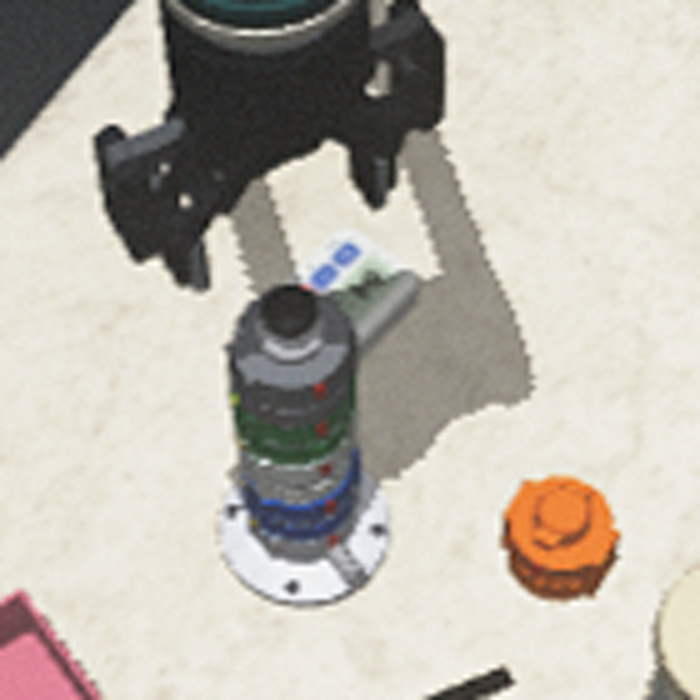

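View pics/s19.png

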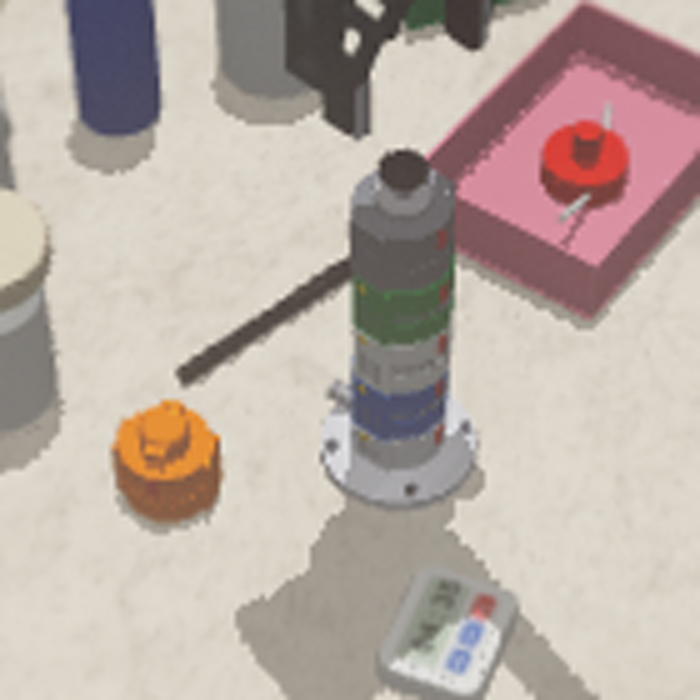

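>>> {"api": "arm_command", "payload": {"deltas": [[[0, 0, 0, 0, 0, 0, 0], [0, 0, 0, 0, 0, 0, 0], [0, 0, 0, 0, 0, 0, 0], [0, 0, 0, 0, 0, 0, 0], [0, 0, 0, 0, 0, 0, 0], [0, 0, 0, 0.5, 0, -0.01, 0], [0, 0, 0, 1, 0, -0.01, 0], [0, 0, 0, 1.2, 0, -0.01, 0], [0, 0, 0, 1.2, 0, -0.01, 0], [0, 0, 0, 1.2, 0, -0.01, 0]]]}}

```text
clock: 38.0
position: [0.5766, -0.0253, 0.2591]
ee_rot: [0.644, 1.57, -2.48]
wrist_force: [0.0, 0.5, 0.4]
opening: 0.004
```

Run:
```python
from fit import *
st=bot.get_state()
go([.576,-.025,0.248],-89,st); print(st['ft_torque'])
snap('side','d20.png',(210,120,350,260),5)
```

```text
t 38.0 psi -88.9 pos [ 0.5766 -0.0253  0.2591] f [0.  0.5 0.4] open 0.3 q6 1.39
row [0.01, 0.01, -0.01] [0.371, -0.01, 0.019]
[ 0.04027332 -0.03260759  0.0184136 ]
```

View pics/d20.png

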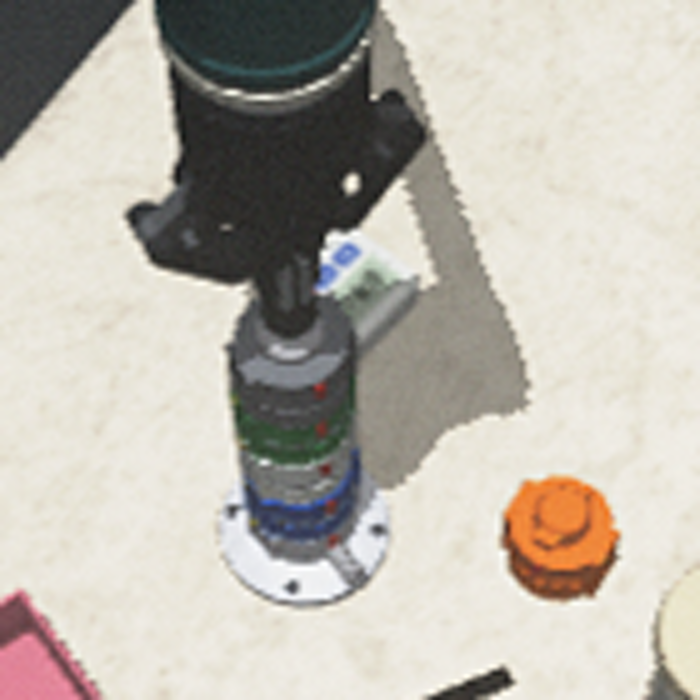

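>>> {"api": "arm_command", "payload": {"deltas": [[[0, 0, 0, 0.25, 0, 0, 0], [0, 0, 0, 0.45, 0, 0, 0], [0, 0, 0, 0.5, 0, 0, 0], [0, 0, 0, 0.5, 0, 0, 0]]]}}

```text
clock: 38.45
position: [0.5768, -0.0253, 0.2441]
ee_rot: [1.524, 1.57, -1.6]
wrist_force: [0.6, -0.3, 5.6]
opening: 0.002
```

>>> {"api": "arm_command", "payload": {"deltas": [[[0, 0, 0, 0.1, 0, 0, 0], [0, 0, 0, 0.15, 0, 0, 0], [0, 0, 0, 0.15, 0, 0, 0]]]}}

```text
clock: 38.75
position: [0.5769, -0.0254, 0.24]
ee_rot: [2.006, 1.57, -1.117]
wrist_force: [0.0, 0.2, 6.3]
opening: 0.003
```

>>> {"api": "arm_command", "payload": {"deltas": [[[0, 0, 0, 0.1, 0, 0, 0], [0, 0, 0, 0.15, 0, 0, 0], [0, 0, 0, 0.2, 0, 0, 0], [0, 0, 0, 0.2, 0, 0, 0]]]}}

```text
clock: 39.15
position: [0.5788, -0.0257, 0.2378]
ee_rot: [2.841, 1.565, -0.282]
wrist_force: [-4.0, 1.2, 25.7]
opening: 0.001
```

>>> {"api": "arm_command", "payload": {"deltas": [[[0, 0, 0, -0.03, 0, 0, 0], [0, 0, 0, -0.03, 0, 0, 0], [0, 0, 0, -0.03, 0, 0, 0], [0, 0, 0, -0.03, 0, 0, 0]]]}}

```text
clock: 39.55
position: [0.5781, -0.0256, 0.2378]
ee_rot: [2.793, 1.566, -0.33]
wrist_force: [-1.9, 1.1, 21.1]
opening: 0.002
```

Run:
```python
from fit import *
snap('side','d21.png',(210,120,350,260),5)
snap('scene','s21.png',(200,130,340,270),5)
```

```text
(no output)
```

View pics/d21.png

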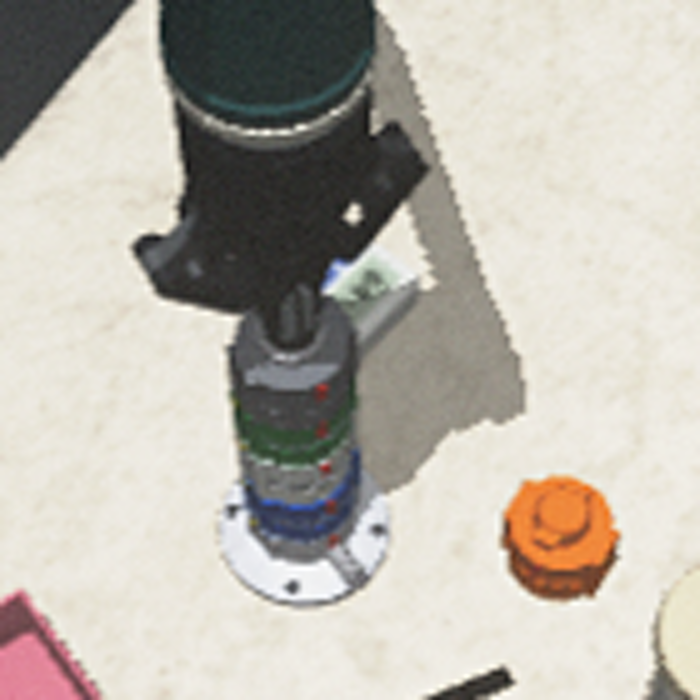

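View pics/s21.png

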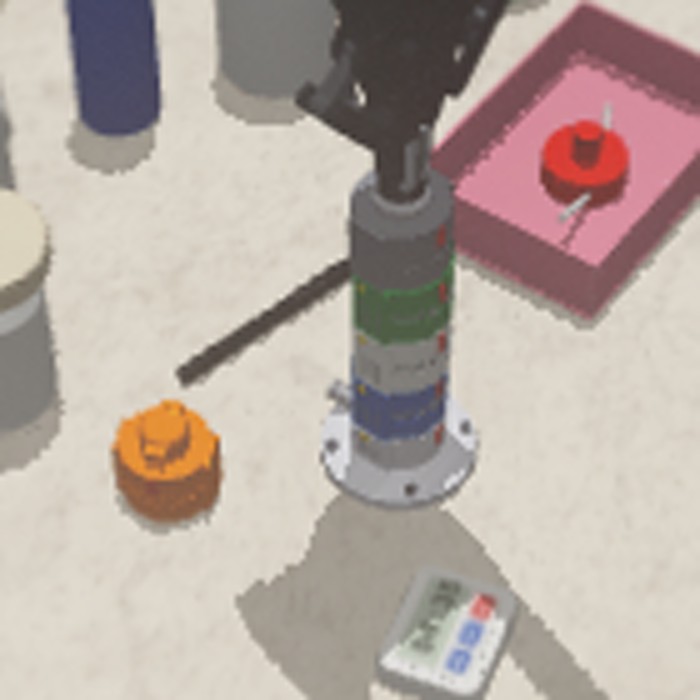

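Plunger is down on its stop and the column is still aligned. Lift off.

>>> {"api": "arm_command", "payload": {"deltas": [[[0, 0, 0, -0.3, 0, 0, 0], [0, 0, 0, -0.7, 0, 0, 0], [0, 0, 0, -1.5, 0, 0, 0], [0, 0, 0, -2.7, 0, 0, 0], [0, 0, 0, -3, 0, 1, 0], [0, 0, 0, -3, 0, 2, 0], [0, 0, 0, -3, 0, 2.5, 0], [0, 0, 0, -3, 0, 2.5, 0], [0, 0, 0, -3, 0, 2.5, 0], [0, 0, 0, -3, 0, 2.5, 0]]]}}

```text
clock: 40.65
position: [0.5025, -0.0267, 0.324]
ee_rot: [0.507, 1.57, -2.616]
wrist_force: [-0.6, -0.5, 0.1]
opening: 0.002
```

Run:
```python
from fit import *
print(bot.get_state()['position'],bot.get_state()['wrist_force'])
snap('wrist','w22.png')
snap('side','d22.png',(210,120,350,260),5)
c=snap('scene','s22.png',(150,100,400,290),3)[0]
print(proj(c,[[.576,-.0247,.226]]))
```

```text
[ 0.50247033 -0.02671176  0.32400982] [-0.58497069 -0.47341023  0.11769005]
[[280.5164487  162.09433884]]
```

View pics/d22.png

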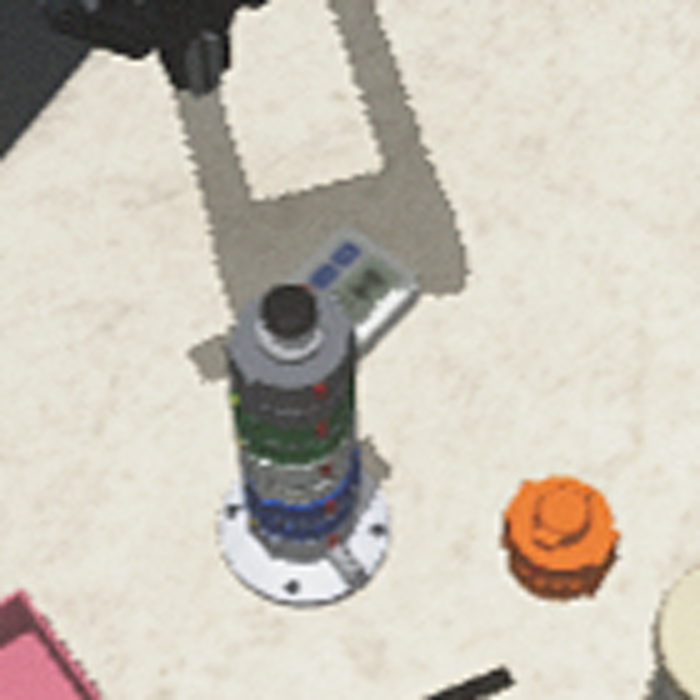

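View pics/s22.png

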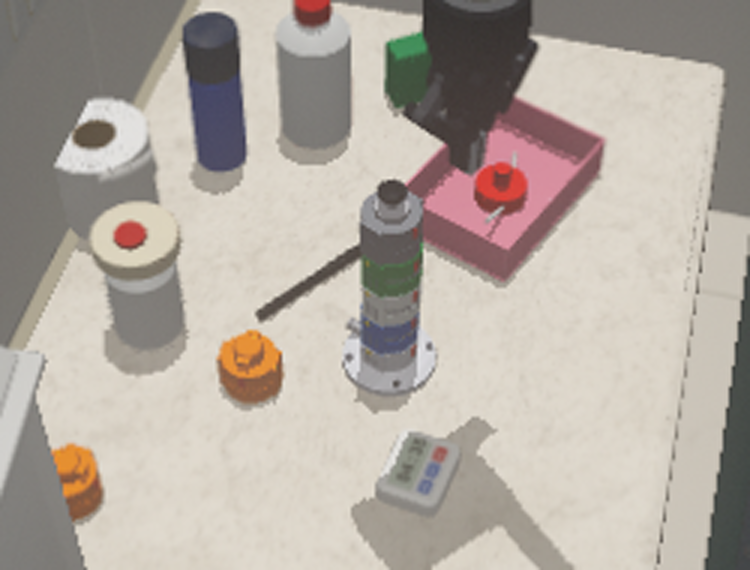

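View pics/w22.png

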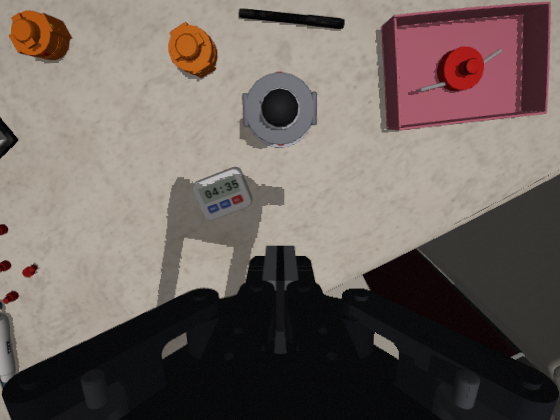

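Run:
```python
from station import bot
print(bot.hand_in())
```

```text
the job is handed in; nothing more can be done
None
```

The column is built and locked, the plunger has been pressed and released, and the job is handed in at about 41 s of the 210 s allowed. No verdict came back.

**What I did:** I put the red dust cover in the pink basket. Then I set blue, white, green and the pump head on the receiver in that order, each turned about 80° clockwise. I left the two orange stages alone.

**Plunger:** I pressed it until it stopped giving, at 21–26 N. The spring alone takes 8 N at the stop. I held it there for about 0.5 s before letting go.

**Last checks:**
- The last side and scene pictures show the column upright with all red marks in line.
- The plunger top is back at its raised position, within about 1 px of prediction.
- The cover lies in the basket, on top of a thin metal piece that was already there.
- The timer, pen and jar look unmoved, and the gripper was clear of everything.

**What disagreed:**
- **Yaw up the column:** my readings drifted from about 9.6° at the receiver to about 2–4° at the pump head. Each joint stays under the limit of 0.17 rad (9.7°).
- **Stop not always felt:** the turning torque rose clearly at the stop for the blue stage and the head. For white and green it stayed small, so I judged those two by the marks.
- **Measurement errors:** one automatic yaw fit, on the white stage before I picked it up, was about 5° off. I corrected it by eye. A position fit of the blue stage in the gripper was unusable, so I relied on the grasp pose instead.

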